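Lay out a stacked electronics kit on its outline boards

ROBOT

A 7-joint arm with a two-finger parallel gripper is mounted at the origin on the work surface. World frame = base frame: x ahead of the robot, y to its left, z up, the work surface at z = 0. Lengths are in mm, angles in rad, forces in N, time in s.
With the tool pointing down it reaches from about 400 to 900 mm from the base axis. Payload 5.5 kg.
Tool frame: the origin (TCP) lies at the very end of the fingers, on their centre line; the grasp point (between the pads) lies 19 mm behind it (grip_point_offset is the distance from the TCP to the grasp point, in mm); z points along the fingers, y is the line along which they close (so a half turn about z gives the same grasp; the last joint's range is limited). The gripper opens to 92 mm and grips with 3 to 60 N. Pads are 19 mm wide; open, the fingers measure 130 mm over their backs; the gripper's body (75 mm by 190 mm) begins 47 mm behind the grasp point.
Start: joints at [1.595, 0.501, -0.427, 1.55, 0.221, 1.138, -0.21], TCP at [153.783, -631.546, 226.729] pointing down, gripper open.
Joint ranges: [-2.88, 2.88], [-0.31, 2.03], [-1.54, 1.56], [0.2, 2.42], [-1.41, 4.55], [0.19, 2.02], [-2.57, 2.57]. Speed limits (rad/s): [2.57, 2.57, 3.14, 3.14, 3.14, 3.14, 3.14].

INTERFACE

Orientations are given as a unit quaternion [x, y, z, w].
In Python, from station import get_obs, capture, calibration, finish_job, grip_point_offset gives the robot as it stands.
- The arm moves only by the tool move_arm, never from a script. Its argument "steps" is a list of rows, each an object of numbers: "wx", "wy", "wz": the turn, a rotation vector about the world's x, y, z as a fraction of full scale; "dx", "dy", "dz": the shift along the world's x, y, z as a fraction of full scale; "claw": the gripper's target within -1 to 1 (fully open at 1, half-way at 0, shut at -1). In form: [{"wx": .., "wy": .., "wz": .., "dx": .., "dy": .., "dz": .., "claw": ..}, ...]. A call has exactly 5 rows; each row shifts and turns the commanded pose from where the row before left it; what a row does not reach is not made up. Full scale, the value 1, is 0.03 m for a shift and 360 degrees for a turn. A row lasts 1/12 s, in which the tool goes at most 41.7 mm and 7.16 degrees, less where a joint would pass 70% of its speed; a pose out of reach is approached as far as the arm can. A call with a number of a shift or a turn outside -1 to 1 is refused whole. A call with a gripper value outside its range is refused whole. The fingers move at their own pace and stop on an object; "force" is the grip in N (left out, the last holds). Time passes only in rows, so rows that do not move let the fingers close, or fill a call up. It gives the time, the measured TCP pose, the force, the opening and the grip force at its end, in the units of the state.
- get_obs(): the state, without advancing time (a new reading comes with each control period).
- capture(name): name is "scene" or "top"; returns (picture, depth): 400x640x3 uint8, blue, green, red; 400x640 float32, mm along the optical axis (not along the pixel's ray), 0 where there is no reading.
- calibration(name): a dict with "K" (3x3 intrinsics, pixels), "D" ([k1, k2, p1, p2, k3] as OpenCV has them; the pictures are not rectified), "pose" (4x4, takes a point from camera to world coordinates). Camera axes: x right, y up, looking along -z (the intrinsics and any distortion apply to the point x, -y, -z); pixel columns grow to the right and rows downward; lengths in mm; the calibration is good to about 2 mm. A picture is of the moment at which its call begins. calibration takes no time and is no camera call.
- finish_job(): hands the job in; it is judged then, once.
The state is a dict: "clock": time; "qpos": joint angles; "qvel": joint speeds; "effort": joint torques, N m; "eef_pos": TCP position; "orientation": TCP orientation; "wrist_force": force on the tool from outside, world axes, zero at the start; "moment": the same for the moment, N m; "grip_width": finger opening in mm; "finger_force": force on a finger pad.
Only numpy, scipy, OpenCV 4.12 (cv2) and the standard library are available. Lean on these libraries where they do the work, as an engineer would, in place of code of your own. Each camera call takes 0.05 s, during which the arm holds its last target. There are 200 camera calls.

TASK

The parts of a drive kit have come in one pile: choke on fan on power module on heatsink. Take the pile apart from the top down, one part at a time, and lay each part straight onto the white board that shows its own outline, covering the outline and lined up with it, right way up. Put every part down rather than dropping it, and leave the screwdriver and the jar alone.

Things in the scene. Friction and masses are not known exactly. Their poses are not given: they have to be found in the camera images.
- choke: toroidal choke, the top of the pile: a short round cylinder wound with copper wire, 40 mm in diameter, 26 mm high, about 0.09 kg. Origin: centre of its underside; z up along its axis. It may have any yaw.
- fan: square black cooling fan under the choke, frame 60 x 60 mm, 20 mm high, about 0.085 kg. Origin: centre of its underside; x and y along its sides, z up. A quarter turn makes no difference.
- module: steel-cased power module under the fan: a bar 120 mm long (its x), 44 mm wide (its y), 26 mm high, about 0.24 kg. Origin: centre of its underside; z up. Either end may point either way.
- heatsink: aluminium finned heatsink, the bottom of the pile, standing on the bench: 150 mm long (its x, along the fins), 64 mm wide (its y), 28 mm high, fins up, about 0.35 kg. Origin: centre of its underside; z up. Either end may point either way.
- board_choke: board for the choke: white 4 mm board, fixed flat on the bench, its printed figure flush on top. Origin: centre of its underside, 4 mm below the top face on which the part lies; z up; the figure is centred on the origin. Board 66 x 66 mm with a dark disc 40 mm in diameter with a white centre spot.
- board_fan: board for the fan: white 4 mm board, fixed flat on the bench, its printed figure flush on top. Origin: centre of its underside, 4 mm below the top face on which the part lies; z up; the figure is centred on the origin. Board 86 x 86 mm (x, y) with a dark 60 mm square, in it a white circle with a dark hub; square sides along x and y.
- board_module: board for the power module: white 4 mm board, fixed flat on the bench, its printed figure flush on top. Origin: centre of its underside, 4 mm below the top face on which the part lies; z up; the figure is centred on the origin. Board 146 mm (x) by 68 mm (y) with a plain dark bar 120 mm (x) by 44 mm (y).
- board_heatsink: board for the heatsink: white 4 mm board, fixed flat on the bench, its printed figure flush on top. Origin: centre of its underside, 4 mm below the top face on which the part lies; z up; the figure is centred on the origin. Board 176 mm (x) by 90 mm (y) with a dark oblong 150 mm (x) by 64 mm (y), striped lengthwise.
- screwdriver: bystander: loose screwdriver lying flat, 180 mm long, handle 26 mm thick, beyond the pile. Origin under its middle, x along it. Not to be moved.
- jar: bystander: loose closed jar, 54 mm in diameter, 62 mm high, on the left of the work. Origin: centre of its underside. Not to be moved.
Things that resemble listed ones, but are neither listed nor needed, are in the scene too. What is shaped like the heatsink but black or purple is not meant.

How it is judged (in metres and radians):
On the way, in this order (a step that is already met when the one before it is completed fails the run):
1. the choke lies on its board, released (horizontal distance between choke and board_choke below 0.012 m and z of choke in the frame of board_choke between 0 and 0.009 m and angle between choke's own z axis and vertical below 0.12 rad and linear speed of choke below 0.03 m/s and contact force between choke and the fingers below 0.05 N), for 0.2 s.
2. the fan lies on its board, released (horizontal distance between fan and board_fan below 0.012 m and z of fan in the frame of board_fan between 0 and 0.009 m and angle between fan's own z axis and vertical below 0.12 rad and linear speed of fan below 0.03 m/s and contact force between fan and the fingers below 0.05 N and (angle between the x axis of fan and the x axis of board_fan, either way round below 0.2 rad or angle between the x axis of fan and the y axis of board_fan, either way round below 0.2 rad)), for 0.2 s.
3. the power module lies on its board, released (horizontal distance between module and board_module below 0.012 m and z of module in the frame of board_module between 0 and 0.009 m and angle between module's own z axis and vertical below 0.12 rad and linear speed of module below 0.03 m/s and contact force between module and the fingers below 0.05 N and angle between the x axis of module and the x axis of board_module, either way round below 0.2 rad), for 0.2 s.
4. the heatsink lies on its board, released (horizontal distance between heatsink and board_heatsink below 0.012 m and z of heatsink in the frame of board_heatsink between 0 and 0.009 m and angle between heatsink's own z axis and vertical below 0.12 rad and linear speed of heatsink below 0.03 m/s and contact force between heatsink and the fingers below 0.05 N and angle between the x axis of heatsink and the x axis of board_heatsink, either way round below 0.2 rad), for 0.2 s.
At the end, for the whole second after the job is handed in: Choke, fan, module and heatsink, set down in that order, lie released, still and flat (0.12 rad), right way up on their own boards, centres within 12 mm of the outline's, sides within 0.2 rad of it (fan: any quarter turn; module, heatsink: either way round; choke: any yaw) (all of step 1 and all of step 2 and all of step 3 and all of step 4); the robot touches nothing.
It fails at once if a part of the kit is dropped: it moves faster than 0.6 m/s with no finger touching it ((linear speed of choke above 0.6 m/s and contact force between choke and the fingers below 0.01 N) or (linear speed of fan above 0.6 m/s and contact force between fan and the fingers below 0.01 N) or (linear speed of module above 0.6 m/s and contact force between module and the fingers below 0.01 N) or (linear speed of heatsink above 0.6 m/s and contact force between heatsink and the fingers below 0.01 N)).
It fails at once if the screwdriver is moved by more than 30 mm (distance of screwdriver from where it was at the start of the episode above 0.03 m).
It fails at once if the jar is moved by more than 30 mm (distance of jar from where it was at the start of the episode above 0.03 m).
It also fails if it takes over 128 s, if anything falls off the work surface, if the arm or the gripper's body presses on something with over 40 N, if the wrist force passes 120 N, or if a joint passes its speed limit or range.

## Working session

There is one attempt and no reset: what is moved stays moved. The work goes in short steps, Python scripts to look and compute and a tool call to move; the robot and the scene stay as the last step left them, time stands still between calls to the robot, and variables do not carry over. Pictures are saved under pics/ and viewed, at most 14 in all, crops included, and the job is handed in when it is done.

Besides the shell and the picture viewer there is one more tool, called after "Emit:" as name(argument=value, ...) on one line, values as JSON. move_arm: Moves the arm, as the interface text tells. Shift numbers are shares of 0.03 m and turn numbers shares of 360 degrees, none past 1 either way. Its arguments: {"type":"object","properties":{"steps":{"type":"array"},"force":{"type":"number"}},"required":["steps"]}

```bash
mkdir -p pics; cat > h.py <<'E'
import numpy as np, cv2
from station import *
def look(n):
    im,d=capture(n); np.savez(f'/tmp/{n}.npz',im=im,d=d); return im,d
def load(n):
    z=np.load(f'/tmp/{n}.npz'); return z['im'],z['d']
def rays(n,uv):
    c=calibration(n);K=np.array(c['K'],float);D=np.array(c['D'],float);P=np.array(c['pose'],float)
    p=cv2.undistortPoints(np.array(uv,np.float64).reshape(-1,1,2),K,D).reshape(-1,2)
    r=np.c_[p[:,0],-p[:,1],-np.ones(len(p))]
    return P[:3,3],r@P[:3,:3].T,r,P
def plane(n,uv,z):
    o,d,_,_=rays(n,uv); return o+d*((z-o[2])/d[:,2])[:,None]
def pts(n,uv,dep):
    o,d,_,_=rays(n,uv); return o+d*np.array(dep)[:,None]
def heights(n,d):
    v,u=np.mgrid[:400,:640]; return pts(n,np.c_[u.ravel(),v.ravel()],d.ravel().astype(float)).reshape(400,640,3)
E
python3 - <<'E'
from h import *
for n in('scene','top'):
    im,d=look(n); cv2.imwrite(f'pics/{n}0.png',im)
    c=calibration(n); print(n,np.round(c['pose'],3).tolist(),np.round(c['K'],1).tolist(),c['D'])
print(get_obs())
E
```

```text
scene [[0.692, -0.615, 0.378, 903.197], [0.722, 0.596, -0.351, -294.059], [-0.009, 0.516, 0.857, 908.637], [0.0, 0.0, 0.0, 1.0]] [[391.9, 0.0, 320.1], [0.0, 391.9, 197.1], [0.0, 0.0, 1.0]] [-0.00830961  0.          0.          0.          0.        ]
top [[0.009, 0.993, -0.121, 369.675], [-1.0, 0.009, 0.0, 47.845], [0.001, 0.121, 0.993, 1403.458], [0.0, 0.0, 0.0, 1.0]] [[506.2, 0.0, 317.8], [0.0, 506.2, 200.3], [0.0, 0.0, 1.0]] [0.02709377 0.         0.         0.         0.        ]
{'clock': 0.1, 'qpos': array([ 1.59525002,  0.50173781, -0.42681615,  1.55135278,  0.2207813 ,
        1.13830433, -0.21033773]), 'qvel': array([-0.00014597, -0.00448109, -0.00273059, -0.00276927, -0.00044484,
        0.00214018,  0.00134338]), 'effort': array([-1.12342823e-02, -5.67871714e+01, -5.83867148e+00, -2.79915190e+01,
       -6.90554897e-02,  2.42338283e-02,  8.53776373e-05]), 'eef_pos': array([ 153.53700744, -630.94954895,  225.78999329]), 'orientation': array([ 9.92882399e-01,  1.19095651e-01, -6.66676009e-05, -8.73750752e-04]), 'wrist_force': array([ 0.79028935, -0.12888116,  0.27289114]), 'moment': array([ 0.01570071, -0.05465051, -0.00723752]), 'finger_force': 0.0, 'grip_width': 91.95986083152228}
```

View pics/scene0.png

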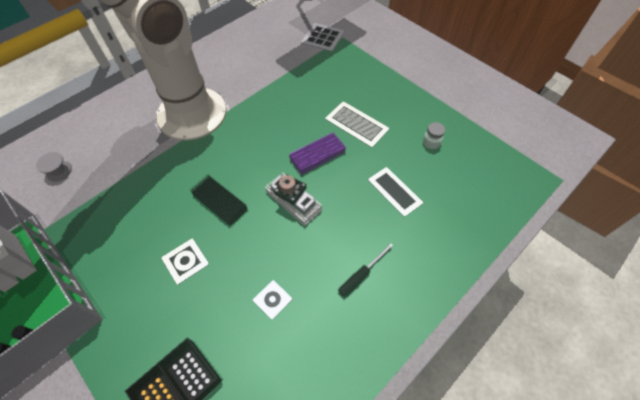

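View pics/top0.png

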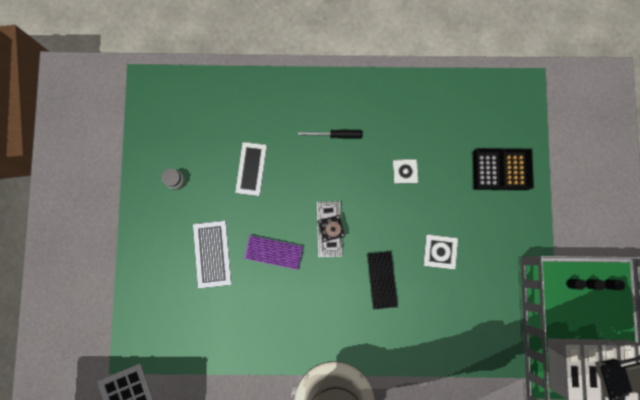

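The top view shows the pile at (330,230), choke board at (405,172), fan board at (441,252), module board at (251,169) and heatsink board at (212,254). Candidates that could be mistaken for the heatsink: purple block (275,252), black block (382,280), and the silver block under the pile (330,230). I choose the silver one with the copper choke on top. The jar is at (174,179) and the screwdriver at (330,133).

```bash
cat > m.py <<'E'
from h import *
im,d=load('top')
a=cv2.resize(im[190:270,290:370],(560,560),interpolation=cv2.INTER_CUBIC)
s,_=load('scene'); b=cv2.resize(s[160:240,250:330],(0,0),fx=3,fy=3,interpolation=cv2.INTER_CUBIC)
c=np.zeros((560,800,3),np.uint8); c[:,:560]=a; c[:240,560:]=b
cv2.imwrite('pics/crop0.png',c)
hsv=cv2.cvtColor(im,cv2.COLOR_BGR2HSV)
m=((hsv[...,1]<60)&(hsv[...,2]>150)).astype(np.uint8)
for n,(u,v) in dict(choke=(405,172),fan=(441,252),module=(251,169),heatsink=(212,254)).items():
    w=np.zeros_like(m); w[v-45:v+45,u-28:u+28]=m[v-45:v+45,u-28:u+28]
    cs,_=cv2.findContours(w,cv2.RETR_EXTERNAL,cv2.CHAIN_APPROX_NONE); q=max(cs,key=cv2.contourArea).reshape(-1,2)
    X=plane('top',q,4.)[:,:2]; r=cv2.minAreaRect(X.astype(np.float32)); print('board',n,np.round(r[0],1),np.round(r[1],1),round(r[2],1))
H=heights('top',d); z=H[...,2]
w=np.zeros(z.shape,bool); w[190:270,300:362]=1
for n,lo,hi in(('choke',88,115),('fan',66,82),('module',45,62),('heatsink',17,36),('all',17,130)):
    k=w&(z>lo)&(z<hi)&(d>0)
    X=H[k]; r=cv2.minAreaRect(X[:,:2].astype(np.float32)); print(n,k.sum(),np.round(r[0],1),np.round(r[1],1),round(r[2],1),'z',np.percentile(X[:,2],[5,50,95]).round(1), 'mean',X[:,:2].mean(0).round(1))
for n,(u,v) in dict(jar=(174,179),purple=(275,252),black=(382,280),scd=(345,133)).items(): print(n,H[v,u].round(0))
E
python3 m.py
```

```text
board choke [ 625.8 -196.8] [67.4 68.2] 3.4
board fan [ 401.3 -290.3] [87.6 88.9] 83.8
board module [629.  237.2] [ 71.5 148.3] 83.2
board heatsink [389.4 338.6] [179.9  94.2] 6.9
choke 186 [454.2   9.3] [36.7 38.6] 0.3 z [ 95.3  99.6 103.5] mean [454.4   9.6]
fan 231 [458.5  13.1] [60.2 60. ] 14.5 z [67.4 73.2 78.1] mean [458.8  13.4]
module 441 [461.3  16.2] [122.9  57.1] 13.1 z [49.4 54.4 59.6] mean [463.5  17.5]
heatsink 189 [460.1  39.8] [149.2 111.2] 0.7 z [21.4 27.1 32.2] mean [453.8  22.6]
all 1074 [460.4  36.5] [149.6 116.8] 0.1 z [ 25.9  56.5 100.8] mean [459.   16.3]
jar [587. 434.  60.]
purple [396. 164.   7.]
black [ 323. -129.   10.]
scd [726. -26.  30.]
```

View pics/crop0.png

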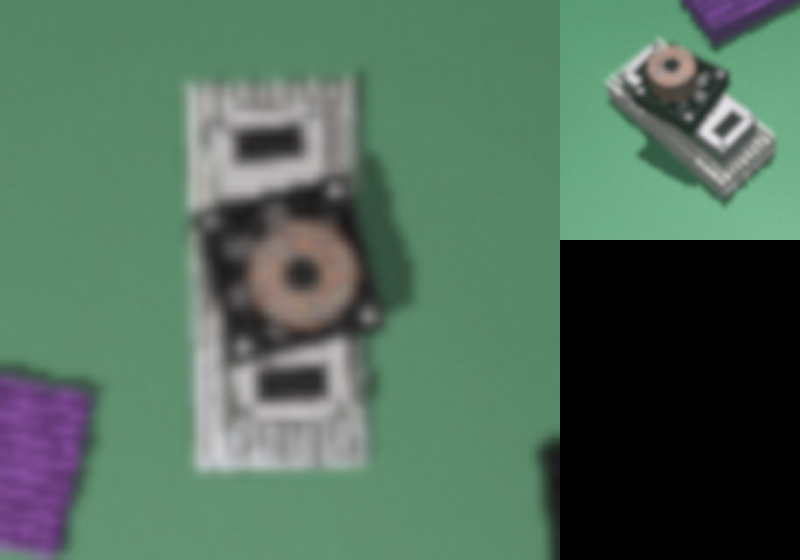

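The crop confirms the silver finned heatsink with module, fan and copper choke on it, choke centre at crop (303,272), about top pixel (333,229). The fan is turned about +13°. I start the reach.

Emit:
move_arm(steps=[{"dx": 0.95,"dy": 0.95,"claw": 1},{"dx": 0.95,"dy": 0.95,"claw": 1},{"dx": 0.95,"dy": 0.95,"claw": 1},{"dx": 0.95,"dy": 0.95,"claw": 1},{"dx": 0.95,"dy": 0.95,"claw": 1}], force=15)

```text
invalid input
```

Emit:
move_arm(steps=[{"dx": 0.95,"dy": 0.95,"claw": 1},{"dx": 0.95,"dy": 0.95,"claw": 1},{"dx": 0.95,"dy": 0.95,"claw": 1},{"dx": 0.95,"dy": 0.95,"claw": 1},{"dx": 0.95,"dy": 0.95,"claw": 1}])

```text
invalid input
```

Emit:
move_arm(steps=[{"dy": 1,"claw": 1},{"dy": 1,"claw": 1},{"dy": 1,"claw": 1},{"dy": 1,"claw": 1},{"dy": 1,"claw": 1}])

```text
invalid input
```

Emit:
move_arm(steps=[{"wx": 0,"wy": 0,"wz": 0,"dx": 0.95,"dy": 0.95,"dz": 0,"claw": 1},{"wx": 0,"wy": 0,"wz": 0,"dx": 0.95,"dy": 0.95,"dz": 0,"claw": 1},{"wx": 0,"wy": 0,"wz": 0,"dx": 0.95,"dy": 0.95,"dz": 0,"claw": 1},{"wx": 0,"wy": 0,"wz": 0,"dx": 0.95,"dy": 0.95,"dz": 0,"claw": 1},{"wx": 0,"wy": 0,"wz": 0,"dx": 0.95,"dy": 0.95,"dz": 0,"claw": 1}], force=15)

```text
clock: 0.52
eef_pos: [297.0, -487.3, 226.3]
orientation: [0.993, 0.119, -0.0, -0.0]
wrist_force: [0.7, -0.2, 0.6]
grip_width: 91.7
finger_force: 0.0
```

Emit:
move_arm(steps=[{"wx": 0,"wy": 0,"wz": 0,"dx": 0.95,"dy": 0.95,"dz": 0,"claw": 1},{"wx": 0,"wy": 0,"wz": 0,"dx": 0.95,"dy": 0.95,"dz": 0,"claw": 1},{"wx": 0,"wy": 0,"wz": 0,"dx": 0.95,"dy": 0.95,"dz": 0,"claw": 1},{"wx": 0,"wy": 0,"wz": 0,"dx": 0.95,"dy": 0.95,"dz": 0,"claw": 1},{"wx": 0,"wy": 0,"wz": 0,"dx": 0.95,"dy": 0.95,"dz": 0,"claw": 1}])

```text
clock: 0.93
eef_pos: [439.5, -344.9, 226.5]
orientation: [0.993, 0.119, -0.0, -0.0]
wrist_force: [0.2, -0.7, -0.2]
grip_width: 91.7
finger_force: 0.0
```

Emit:
move_arm(steps=[{"wx": 0,"wy": 0,"wz": 0,"dx": 0,"dy": 1,"dz": 0,"claw": 1},{"wx": 0,"wy": 0,"wz": 0,"dx": 0,"dy": 1,"dz": 0,"claw": 1},{"wx": 0,"wy": 0,"wz": 0,"dx": 0,"dy": 1,"dz": 0,"claw": 1},{"wx": 0,"wy": 0,"wz": 0,"dx": 0,"dy": 1,"dz": 0,"claw": 1},{"wx": 0,"wy": 0,"wz": 0,"dx": 0,"dy": 1,"dz": 0,"claw": 1}])

```text
clock: 1.35
eef_pos: [438.3, -194.9, 226.4]
orientation: [0.993, 0.119, -0.0, -0.0]
wrist_force: [0.8, 0.1, 0.2]
grip_width: 91.6
finger_force: 0.0
```

Emit:
move_arm(steps=[{"wx": 0,"wy": 0,"wz": 0,"dx": 0,"dy": 1,"dz": -0.5,"claw": 1},{"wx": 0,"wy": 0,"wz": 0,"dx": 0,"dy": 1,"dz": -0.5,"claw": 1},{"wx": 0,"wy": 0,"wz": 0,"dx": 0,"dy": 1,"dz": -0.5,"claw": 1},{"wx": 0,"wy": 0,"wz": 0,"dx": 0,"dy": 1,"dz": -0.5,"claw": 1},{"wx": 0,"wy": 0,"wz": 0,"dx": 0.5,"dy": 1,"dz": -0.5,"claw": 1}])

```text
clock: 1.77
eef_pos: [450.8, -45.8, 150.6]
orientation: [0.993, 0.119, -0.002, 0.001]
wrist_force: [0.2, -1.0, -0.7]
grip_width: 91.8
finger_force: 0.0
```

Emit:
move_arm(steps=[{"wx": 0,"wy": 0,"wz": 0,"dx": 0,"dy": 1,"dz": 0,"claw": 1},{"wx": 0,"wy": 0,"wz": 0,"dx": 0,"dy": 0.8,"dz": 0,"claw": 1},{"wx": 0,"wy": 0,"wz": 0,"dx": 0,"dy": 0,"dz": 0,"claw": 1},{"wx": 0,"wy": 0,"wz": 0,"dx": 0,"dy": 0,"dz": 0,"claw": 1},{"wx": 0,"wy": 0,"wz": 0,"dx": 0,"dy": 0,"dz": 0,"claw": 1}])

```text
clock: 2.18
eef_pos: [453.6, 6.8, 151.5]
orientation: [0.993, 0.119, -0.0, 0.0]
wrist_force: [1.5, -0.6, -0.8]
grip_width: 91.6
finger_force: 0.0
```

Emit:
move_arm(steps=[{"wx": 0,"wy": 0,"wz": 0,"dx": 0,"dy": 0.09,"dz": -0.7,"claw": 1},{"wx": 0,"wy": 0,"wz": 0,"dx": 0,"dy": 0,"dz": -0.7,"claw": 1},{"wx": 0,"wy": 0,"wz": 0,"dx": 0,"dy": 0,"dz": -0.6,"claw": 1},{"wx": 0,"wy": 0,"wz": 0,"dx": 0,"dy": 0,"dz": -0.4,"claw": 1},{"wx": 0,"wy": 0,"wz": 0,"dx": 0,"dy": 0,"dz": 0,"claw": 0.3}])

```text
clock: 2.6
eef_pos: [451.9, 8.6, 77.6]
orientation: [0.993, 0.118, -0.002, -0.0]
wrist_force: [0.2, -0.0, 0.0]
grip_width: 88.6
finger_force: 0.0
```

Emit:
move_arm(steps=[{"wx": 0,"wy": 0,"wz": 0,"dx": 0,"dy": 0,"dz": 0,"claw": 0.1},{"wx": 0,"wy": 0,"wz": 0,"dx": 0,"dy": 0,"dz": 0,"claw": 0},{"wx": 0,"wy": 0,"wz": 0,"dx": 0,"dy": 0,"dz": 0,"claw": -0.1},{"wx": 0,"wy": 0,"wz": 0,"dx": 0,"dy": 0,"dz": 0,"claw": -0.3},{"wx": 0,"wy": 0,"wz": 0,"dx": 0,"dy": 0,"dz": 0,"claw": -0.5}])

```text
clock: 3.02
eef_pos: [454.4, 10.0, 80.5]
orientation: [0.993, 0.119, 0.001, 0.0]
wrist_force: [-0.5, 0.2, -0.4]
grip_width: 56.1
finger_force: 0.0
```

Emit:
move_arm(steps=[{"wx": 0,"wy": 0,"wz": 0,"dx": 0,"dy": 0,"dz": 0,"claw": -1},{"wx": 0,"wy": 0,"wz": 0,"dx": 0,"dy": 0,"dz": 0,"claw": -1},{"wx": 0,"wy": 0,"wz": 0,"dx": 0,"dy": 0,"dz": 0,"claw": -1},{"wx": 0,"wy": 0,"wz": 0,"dx": 0,"dy": 0,"dz": 0,"claw": -1},{"wx": 0,"wy": 0,"wz": 0,"dx": 0,"dy": 0,"dz": 0,"claw": -1}])

```text
clock: 3.43
eef_pos: [454.0, 10.1, 79.9]
orientation: [0.993, 0.119, 0.0, 0.0]
wrist_force: [-0.7, -0.4, 3.1]
grip_width: 39.5
finger_force: 15.0
```

Emit:
move_arm(steps=[{"wx": 0,"wy": 0,"wz": 0,"dx": 0,"dy": 0,"dz": 0.4,"claw": -1},{"wx": 0,"wy": 0,"wz": 0,"dx": 0,"dy": 0,"dz": 0.8,"claw": -1},{"wx": 0,"wy": 0,"wz": 0,"dx": 0.3,"dy": -0.4,"dz": 0.3,"claw": -1},{"wx": 0,"wy": 0,"wz": 0,"dx": 0.8,"dy": -0.9,"dz": 0,"claw": -1},{"wx": 0,"wy": 0,"wz": 0,"dx": 0.8,"dy": -0.9,"dz": 0,"claw": -1}])

```text
clock: 3.85
eef_pos: [511.7, -55.7, 126.6]
orientation: [0.993, 0.121, 0.001, 0.0]
wrist_force: [1.1, -0.1, 0.0]
grip_width: 39.3
finger_force: 15.0
```

Emit:
move_arm(steps=[{"wx": 0,"wy": 0,"wz": 0,"dx": 0.8,"dy": -0.9,"dz": 0,"claw": -1},{"wx": 0,"wy": 0,"wz": 0,"dx": 0.8,"dy": -0.9,"dz": 0,"claw": -1},{"wx": 0,"wy": 0,"wz": 0,"dx": 0.8,"dy": -0.9,"dz": 0,"claw": -1},{"wx": 0,"wy": 0,"wz": 0,"dx": 0.8,"dy": -0.9,"dz": 0,"claw": -1},{"wx": 0,"wy": 0,"wz": 0,"dx": 0.6,"dy": -0.8,"dz": 0,"claw": -1}])

```text
clock: 4.27
eef_pos: [626.3, -189.9, 125.3]
orientation: [0.993, 0.119, 0.0, -0.0]
wrist_force: [0.7, 0.1, 0.1]
grip_width: 39.6
finger_force: 15.0
```

Emit:
move_arm(steps=[{"wx": 0,"wy": 0,"wz": 0,"dx": 0,"dy": -0.3,"dz": -0.5,"claw": -1},{"wx": 0,"wy": 0,"wz": 0,"dx": 0,"dy": 0,"dz": -0.8,"claw": -1},{"wx": 0,"wy": 0,"wz": 0,"dx": 0,"dy": 0,"dz": -0.8,"claw": -1},{"wx": 0,"wy": 0,"wz": 0,"dx": 0,"dy": 0,"dz": -0.4,"claw": -1},{"wx": 0,"wy": 0,"wz": 0,"dx": 0,"dy": 0,"dz": 0,"claw": -1}])

```text
clock: 4.68
eef_pos: [621.7, -195.9, 46.5]
orientation: [0.993, 0.119, -0.003, -0.002]
wrist_force: [-1.0, -0.5, -0.2]
grip_width: 39.8
finger_force: 15.0
```

Emit:
move_arm(steps=[{"wx": 0,"wy": 0,"wz": 0,"dx": 0,"dy": 0,"dz": -0.5,"claw": -1},{"wx": 0,"wy": 0,"wz": 0,"dx": 0,"dy": 0,"dz": -0.4,"claw": -1},{"wx": 0,"wy": 0,"wz": 0,"dx": 0,"dy": 0,"dz": -0.2,"claw": -1},{"wx": 0,"wy": 0,"wz": 0,"dx": 0,"dy": 0,"dz": -0.1,"claw": -1},{"wx": 0,"wy": 0,"wz": 0,"dx": 0,"dy": 0,"dz": 0,"claw": -1}])

```text
clock: 5.1
eef_pos: [624.4, -196.6, 13.1]
orientation: [0.993, 0.119, -0.0, -0.0]
wrist_force: [-0.2, 0.4, -0.7]
grip_width: 39.7
finger_force: 15.0
```

```bash
python3 -c "
from h import *
o=get_obs();print(o['eef_pos'],o['wrist_force'])
s,_=look('scene');im,d=look('top');cv2.imwrite('pics/c1.png',cv2.resize(s[250:350,200:340],(0,0),fx=5,fy=5))"
```

```text
[ 624.35894358 -196.62530806   13.08439586] [-0.20953782  0.42800769 -0.71559402]
```

View pics/c1.png

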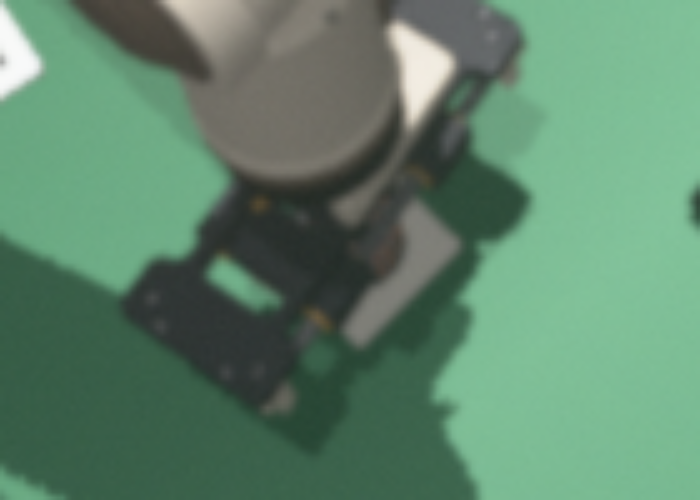

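The view shows the choke held just over its board at crop (385,245). I lower it the last millimetres until contact.

Emit:
move_arm(steps=[{"wx": 0,"wy": 0,"wz": 0,"dx": 0.03,"dy": 0,"dz": -0.04,"claw": -1},{"wx": 0,"wy": 0,"wz": 0,"dx": 0,"dy": 0,"dz": -0.04,"claw": -1},{"wx": 0,"wy": 0,"wz": 0,"dx": 0,"dy": 0,"dz": -0.03,"claw": -1},{"wx": 0,"wy": 0,"wz": 0,"dx": 0,"dy": 0,"dz": 0,"claw": -1},{"wx": 0,"wy": 0,"wz": 0,"dx": 0,"dy": 0,"dz": 0,"claw": -1}])

```text
clock: 5.62
eef_pos: [625.7, -196.9, 10.5]
orientation: [0.993, 0.119, 0.0, 0.0]
wrist_force: [-0.3, 0.6, 0.1]
grip_width: 39.7
finger_force: 15.0
```

Emit:
move_arm(steps=[{"wx": 0,"wy": 0,"wz": 0,"dx": 0,"dy": 0,"dz": -0.02,"claw": -1},{"wx": 0,"wy": 0,"wz": 0,"dx": 0,"dy": 0,"dz": -0.02,"claw": -1},{"wx": 0,"wy": 0,"wz": 0,"dx": 0,"dy": 0,"dz": 0,"claw": -1},{"wx": 0,"wy": 0,"wz": 0,"dx": 0,"dy": 0,"dz": 0,"claw": -1},{"wx": 0,"wy": 0,"wz": 0,"dx": 0,"dy": 0,"dz": 0,"claw": -1}])

```text
clock: 6.03
eef_pos: [625.8, -196.9, 10.0]
orientation: [0.993, 0.119, 0.0, 0.0]
wrist_force: [-2.5, 0.8, 5.2]
grip_width: 39.4
finger_force: 15.0
```

Contact. Release, rise, and start turning back towards the pile.

Emit:
move_arm(steps=[{"wx": 0,"wy": 0,"wz": 0,"dx": 0,"dy": 0,"dz": 0,"claw": 0.2},{"wx": 0,"wy": 0,"wz": 0,"dx": 0,"dy": 0,"dz": 0,"claw": 0.6},{"wx": 0,"wy": 0,"wz": 0,"dx": 0,"dy": 0,"dz": 0,"claw": 1},{"wx": 0,"wy": 0,"wz": 0,"dx": 0,"dy": 0,"dz": 0,"claw": 1},{"wx": 0,"wy": 0,"wz": 0,"dx": 0,"dy": 0,"dz": 0,"claw": 1}])

```text
clock: 6.45
eef_pos: [625.6, -196.9, 9.1]
orientation: [0.993, 0.119, -0.0, -0.0]
wrist_force: [-0.3, 0.3, 0.1]
grip_width: 68.6
finger_force: 0.0
```

Emit:
move_arm(steps=[{"wx": 0,"wy": 0,"wz": 0,"dx": 0,"dy": 0,"dz": 0.4,"claw": 1},{"wx": 0,"wy": 0,"wz": 0,"dx": 0,"dy": 0,"dz": 1,"claw": 1},{"wx": 0,"wy": 0,"wz": 0,"dx": 0,"dy": 0,"dz": 1,"claw": 1},{"wx": 0,"wy": 0,"wz": 0,"dx": 0,"dy": 0,"dz": 1,"claw": 1},{"wx": 0,"wy": 0,"wz": 0,"dx": 0,"dy": -0.8,"dz": 1,"claw": 1}])

```text
clock: 6.87
eef_pos: [626.7, -213.6, 143.9]
orientation: [0.992, 0.123, 0.001, -0.002]
wrist_force: [0.7, 0.3, 0.4]
grip_width: 91.1
finger_force: 0.0
```

Emit:
move_arm(steps=[{"wx": 0,"wy": 0,"wz": 0,"dx": 0,"dy": -1,"dz": 0,"claw": 1},{"wx": 0,"wy": 0,"wz": 0,"dx": 0,"dy": -1,"dz": 0,"claw": 1},{"wx": 0,"wy": 0,"wz": 0,"dx": 0,"dy": -1,"dz": 0,"claw": 1},{"wx": 0,"wy": 0,"wz": 0,"dx": 0,"dy": -1,"dz": 0,"claw": 1},{"wx": 0,"wy": 0,"wz": 0,"dx": 0,"dy": 0,"dz": 0,"claw": 1}])

```text
clock: 7.28
eef_pos: [623.4, -351.0, 141.8]
orientation: [0.993, 0.114, -0.001, 0.003]
wrist_force: [-0.4, -2.2, -0.1]
grip_width: 91.9
finger_force: 0.0
```

```bash
cat > m2.py <<'E'
from h import *
s,_=look('scene');im,d=look('top')
c=np.zeros((560,800,3),np.uint8); c[:,:560]=cv2.resize(im[190:270,290:370],(560,560),interpolation=cv2.INTER_CUBIC)
c[:240,560:]=cv2.resize(im[152:192,385:425],(240,240)); c[280:520,560:]=cv2.resize(s[280:320,252:292],(240,240))
cv2.imwrite('pics/c2.png',c)
H=heights('top',d); z=H[...,2]
def rect(n,box,lo,hi):
    u0,v0,u1,v1=box; w=np.zeros(z.shape,bool); w[v0:v1,u0:u1]=1
    k=w&(z>lo)&(z<hi)&(d>0); X=H[k]; r=cv2.minAreaRect(X[:,:2].astype(np.float32)); print(n,k.sum(),np.round(r[0],1),np.round(r[1],1),round(r[2],1),X.mean(0).round(1))
rect('choke',(385,152,425,192),18,50); rect('fan',(300,190,362,270),66,82)
rect('module',(300,190,362,270),45,62)
E
python3 m2.py
```

```text
choke 170 [ 625.7 -195.4] [37.  39.8] 45.4 [ 624.6 -194.9   28.9]
fan 349 [458.4  13.3] [60.2 59.8] 15.1 [458.   13.   72.6]
module 498 [461.5  16. ] [122.8  57.4] 12.5 [462.8  15.8  54.5]
```

View pics/c2.png

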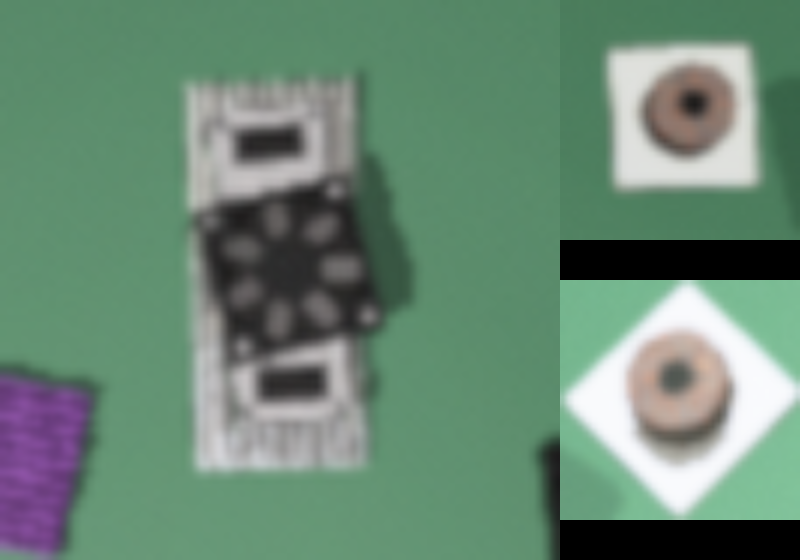

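The choke sits centred on its board (crop (690,105)). The fan is at (458.4, 13.3), yaw about 14.5°, matching the tool yaw.

Emit:
move_arm(steps=[{"wx": 0,"wy": 0,"wz": 0,"dx": -0.5,"dy": 1,"dz": 0,"claw": 1},{"wx": 0,"wy": 0,"wz": 0,"dx": -0.5,"dy": 1,"dz": 0,"claw": 1},{"wx": 0,"wy": 0,"wz": 0,"dx": -0.5,"dy": 1,"dz": 0,"claw": 1},{"wx": 0,"wy": 0,"wz": 0,"dx": -0.5,"dy": 1,"dz": 0,"claw": 1},{"wx": 0,"wy": 0,"wz": 0,"dx": -0.5,"dy": 1,"dz": 0,"claw": 1}])

```text
clock: 7.8
eef_pos: [549.9, -187.3, 141.8]
orientation: [0.993, 0.12, 0.0, -0.0]
wrist_force: [0.2, 0.8, -0.3]
grip_width: 92.0
finger_force: 0.0
```

Emit:
move_arm(steps=[{"wx": 0,"wy": 0,"wz": 0,"dx": -0.5,"dy": 1,"dz": 0,"claw": 1},{"wx": 0,"wy": 0,"wz": 0,"dx": -0.5,"dy": 1,"dz": 0,"claw": 1},{"wx": 0,"wy": 0,"wz": 0,"dx": -0.5,"dy": 1,"dz": 0,"claw": 1},{"wx": 0,"wy": 0,"wz": 0,"dx": -0.5,"dy": 1,"dz": 0,"claw": 1},{"wx": 0,"wy": 0,"wz": 0,"dx": -0.5,"dy": 1,"dz": 0,"claw": 1}])

```text
clock: 8.22
eef_pos: [474.3, -37.8, 141.8]
orientation: [0.993, 0.121, 0.0, 0.0]
wrist_force: [0.5, 0.8, 0.5]
grip_width: 91.8
finger_force: 0.0
```

Emit:
move_arm(steps=[{"wx": 0,"wy": 0,"wz": 0,"dx": -0.5,"dy": 1,"dz": 0,"claw": 1},{"wx": 0,"wy": 0,"wz": 0,"dx": 0,"dy": 0.8,"dz": 0,"claw": 1},{"wx": 0,"wy": 0,"wz": 0,"dx": 0,"dy": 0,"dz": 0,"claw": 1},{"wx": 0,"wy": 0,"wz": 0,"dx": 0,"dy": 0,"dz": 0,"claw": 1},{"wx": 0,"wy": 0,"wz": 0,"dx": 0,"dy": 0,"dz": 0,"claw": 1}])

```text
clock: 8.63
eef_pos: [460.6, 13.5, 141.6]
orientation: [0.993, 0.12, 0.0, 0.0]
wrist_force: [-0.4, -1.0, 0.5]
grip_width: 91.8
finger_force: 0.0
```

Emit:
move_arm(steps=[{"wx": 0,"wy": 0,"wz": 0,"dx": -0.07,"dy": 0,"dz": -0.8,"claw": 1},{"wx": 0,"wy": 0,"wz": 0,"dx": 0,"dy": 0,"dz": -0.8,"claw": 1},{"wx": 0,"wy": 0,"wz": 0,"dx": 0,"dy": 0,"dz": -0.8,"claw": 1},{"wx": 0,"wy": 0,"wz": 0,"dx": 0,"dy": 0,"dz": -0.42,"claw": 1},{"wx": 0,"wy": 0,"wz": 0,"dx": 0,"dy": 0,"dz": 0,"claw": 0.7}])

```text
clock: 9.05
eef_pos: [456.3, 11.9, 54.1]
orientation: [0.993, 0.118, -0.003, -0.0]
wrist_force: [-0.4, -0.3, 0.4]
grip_width: 88.9
finger_force: 0.0
```

Emit:
move_arm(steps=[{"wx": 0,"wy": 0,"wz": 0,"dx": 0,"dy": 0,"dz": 0,"claw": 0.5},{"wx": 0,"wy": 0,"wz": 0,"dx": 0,"dy": 0,"dz": 0,"claw": 0.4},{"wx": 0,"wy": 0,"wz": 0,"dx": 0,"dy": 0,"dz": 0,"claw": 0.3},{"wx": 0,"wy": 0,"wz": 0,"dx": 0,"dy": 0,"dz": 0,"claw": 0.2},{"wx": 0,"wy": 0,"wz": 0,"dx": 0,"dy": 0,"dz": 0,"claw": 0.1}])

```text
clock: 9.47
eef_pos: [459.4, 12.9, 57.6]
orientation: [0.993, 0.119, 0.001, 0.0]
wrist_force: [-0.4, -1.2, 3.0]
grip_width: 60.2
finger_force: 14.9
```

Emit:
move_arm(steps=[{"wx": 0,"wy": 0,"wz": 0,"dx": 0,"dy": 0,"dz": 0,"claw": 0},{"wx": 0,"wy": 0,"wz": 0,"dx": 0,"dy": 0,"dz": 0,"claw": -1},{"wx": 0,"wy": 0,"wz": 0,"dx": 0,"dy": 0,"dz": 0,"claw": -1},{"wx": 0,"wy": 0,"wz": 0,"dx": 0,"dy": 0,"dz": 0,"claw": -1},{"wx": 0,"wy": 0,"wz": 0,"dx": 0,"dy": 0,"dz": 0,"claw": -1}])

```text
clock: 9.88
eef_pos: [459.4, 12.9, 57.5]
orientation: [0.993, 0.119, 0.001, 0.0]
wrist_force: [-1.0, -1.2, 6.7]
grip_width: 59.9
finger_force: 14.9
```

Emit:
move_arm(steps=[{"wx": 0,"wy": 0,"wz": 0,"dx": 0,"dy": 0,"dz": 0.4,"claw": -1},{"wx": 0,"wy": 0,"wz": 0,"dx": 0,"dy": 0,"dz": 0.8,"claw": -1},{"wx": 0,"wy": 0,"wz": 0,"dx": 0,"dy": -0.4,"dz": 0.8,"claw": -1},{"wx": 0,"wy": 0,"wz": -0.0139,"dx": -0.2,"dy": -0.9,"dz": 0,"claw": -1},{"wx": 0,"wy": 0,"wz": -0.0139,"dx": -0.2,"dy": -0.9,"dz": 0,"claw": -1}])

```text
clock: 10.3
eef_pos: [448.2, -52.5, 118.9]
orientation: [0.999, 0.032, 0.002, 0.0]
wrist_force: [-0.1, -1.0, -0.4]
grip_width: 60.3
finger_force: 14.9
```

Emit:
move_arm(steps=[{"wx": 0,"wy": 0,"wz": -0.0139,"dx": -0.2,"dy": -0.9,"dz": 0,"claw": -1},{"wx": 0,"wy": 0,"wz": -0.0139,"dx": -0.2,"dy": -0.9,"dz": 0,"claw": -1},{"wx": 0,"wy": 0,"wz": 0,"dx": -0.2,"dy": -0.9,"dz": 0,"claw": -1},{"wx": 0,"wy": 0,"wz": 0,"dx": -0.2,"dy": -0.9,"dz": 0,"claw": -1},{"wx": 0,"wy": 0,"wz": 0,"dx": -0.2,"dy": -0.9,"dz": 0,"claw": -1}])

```text
clock: 10.72
eef_pos: [416.1, -188.9, 117.4]
orientation: [0.998, -0.055, 0.0, 0.0]
wrist_force: [0.2, -0.0, 0.3]
grip_width: 60.4
finger_force: 14.9
```

Emit:
move_arm(steps=[{"wx": 0,"wy": 0,"wz": 0,"dx": -0.2,"dy": -0.9,"dz": 0,"claw": -1},{"wx": 0,"wy": 0,"wz": 0,"dx": -0.2,"dy": -0.9,"dz": 0,"claw": -1},{"wx": 0,"wy": 0,"wz": 0,"dx": -0.1,"dy": -0.9,"dz": 0,"claw": -1},{"wx": 0,"wy": 0,"wz": 0,"dx": 0,"dy": -0.7,"dz": 0,"claw": -1},{"wx": 0,"wy": 0,"wz": 0,"dx": 0,"dy": 0,"dz": 0,"claw": -1}])

```text
clock: 11.13
eef_pos: [400.7, -295.2, 117.4]
orientation: [0.998, -0.058, 0.001, 0.001]
wrist_force: [0.9, -0.6, -0.1]
grip_width: 59.9
finger_force: 14.9
```

Emit:
move_arm(steps=[{"wx": 0,"wy": 0,"wz": 0,"dx": 0,"dy": 0,"dz": -0.5,"claw": -1},{"wx": 0,"wy": 0,"wz": 0,"dx": 0,"dy": 0,"dz": -0.8,"claw": -1},{"wx": 0,"wy": 0,"wz": 0,"dx": 0,"dy": 0,"dz": -0.6,"claw": -1},{"wx": 0,"wy": 0,"wz": 0,"dx": 0,"dy": 0,"dz": -0.4,"claw": -1},{"wx": 0,"wy": 0,"wz": 0,"dx": 0,"dy": 0,"dz": 0,"claw": -1}])

```text
clock: 11.55
eef_pos: [400.1, -288.2, 45.9]
orientation: [0.998, -0.055, -0.002, -0.001]
wrist_force: [0.0, -0.0, -0.9]
grip_width: 59.8
finger_force: 14.9
```

```bash
python3 -c "
from h import *
print(get_obs()['eef_pos'],get_obs()['orientation'])
s,_=look('scene');im,d=look('top');c=np.hstack([cv2.resize(s[220:300,145:225],(400,400)),cv2.resize(im[212:292,400:480],(400,400))]);cv2.imwrite('pics/c3.png',c)"
```

```text
[ 400.09969947 -288.18640464   45.87481016] [ 0.99848931 -0.05490354 -0.00162706 -0.001434  ]
```

View pics/c3.png

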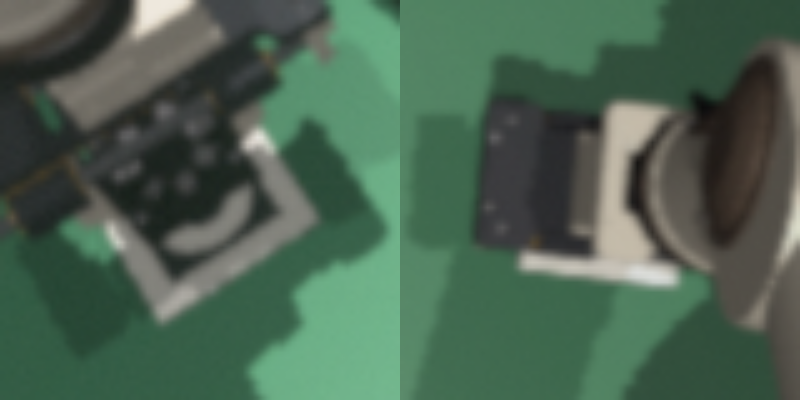

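The fan is held level over its board (crop (180,180)), sides parallel to the board's. Lowering.

Emit:
move_arm(steps=[{"wx": 0,"wy": 0,"wz": 0,"dx": 0,"dy": 0,"dz": -0.5,"claw": -1},{"wx": 0,"wy": 0,"wz": 0,"dx": 0,"dy": 0,"dz": -0.4,"claw": -1},{"wx": 0,"wy": 0,"wz": 0,"dx": 0,"dy": 0,"dz": -0.25,"claw": -1},{"wx": 0,"wy": 0,"wz": 0,"dx": 0,"dy": 0,"dz": 0,"claw": -1},{"wx": 0,"wy": 0,"wz": 0,"dx": 0,"dy": 0,"dz": 0,"claw": -1}])

```text
clock: 12.07
eef_pos: [401.5, -289.6, 13.1]
orientation: [0.998, -0.055, -0.0, -0.0]
wrist_force: [-0.6, -0.4, -1.2]
grip_width: 60.2
finger_force: 14.9
```

Emit:
move_arm(steps=[{"wx": 0,"wy": 0,"wz": 0,"dx": 0,"dy": 0,"dz": -0.04,"claw": -1},{"wx": 0,"wy": 0,"wz": 0,"dx": 0,"dy": 0,"dz": -0.03,"claw": -1},{"wx": 0,"wy": 0,"wz": 0,"dx": 0,"dy": 0,"dz": -0.02,"claw": -1},{"wx": 0,"wy": 0,"wz": 0,"dx": 0,"dy": 0,"dz": 0,"claw": -1},{"wx": 0,"wy": 0,"wz": 0,"dx": 0,"dy": 0,"dz": 0,"claw": -1}])

```text
clock: 12.48
eef_pos: [401.6, -290.0, 10.6]
orientation: [0.998, -0.055, 0.0, 0.0]
wrist_force: [0.1, -0.6, -0.6]
grip_width: 60.0
finger_force: 14.9
```

Emit:
move_arm(steps=[{"wx": 0,"wy": 0,"wz": 0,"dx": 0.02,"dy": -0.02,"dz": -0.04,"claw": -1},{"wx": 0,"wy": 0,"wz": 0,"dx": 0,"dy": 0,"dz": -0.03,"claw": -1},{"wx": 0,"wy": 0,"wz": 0,"dx": 0,"dy": 0,"dz": -0.02,"claw": -1},{"wx": 0,"wy": 0,"wz": 0,"dx": 0,"dy": 0,"dz": 0,"claw": -1},{"wx": 0,"wy": 0,"wz": 0,"dx": 0,"dy": 0,"dz": 0,"claw": -1}])

```text
clock: 12.9
eef_pos: [402.2, -290.4, 7.7]
orientation: [0.998, -0.055, -0.0, -0.0]
wrist_force: [0.2, -0.7, -0.7]
grip_width: 60.0
finger_force: 14.9
```

Emit:
move_arm(steps=[{"wx": 0,"wy": 0,"wz": 0,"dx": 0,"dy": 0,"dz": -0.02,"claw": -1},{"wx": 0,"wy": 0,"wz": 0,"dx": 0,"dy": 0,"dz": -0.02,"claw": -1},{"wx": 0,"wy": 0,"wz": 0,"dx": 0,"dy": 0,"dz": 0,"claw": -1},{"wx": 0,"wy": 0,"wz": 0,"dx": 0,"dy": 0,"dz": 0,"claw": -1},{"wx": 0,"wy": 0,"wz": 0,"dx": 0,"dy": 0,"dz": 0,"claw": -1}])

```text
clock: 13.32
eef_pos: [402.2, -290.4, 7.5]
orientation: [0.998, -0.055, -0.0, 0.0]
wrist_force: [-2.7, 1.1, 11.8]
grip_width: 60.2
finger_force: 15.0
```

Emit:
move_arm(steps=[{"wx": 0,"wy": 0,"wz": 0,"dx": 0,"dy": 0,"dz": 0,"claw": 0.5},{"wx": 0,"wy": 0,"wz": 0,"dx": 0,"dy": 0,"dz": 0,"claw": 0.8},{"wx": 0,"wy": 0,"wz": 0,"dx": 0,"dy": 0,"dz": 0,"claw": 1},{"wx": 0,"wy": 0,"wz": 0,"dx": 0,"dy": 0,"dz": 0,"claw": 1},{"wx": 0,"wy": 0,"wz": 0,"dx": 0,"dy": 0,"dz": 0,"claw": 1}])

```text
clock: 13.73
eef_pos: [402.1, -290.4, 6.4]
orientation: [0.998, -0.055, -0.0, -0.0]
wrist_force: [0.0, 0.0, 0.1]
grip_width: 88.2
finger_force: 0.0
```

Emit:
move_arm(steps=[{"wx": 0,"wy": 0,"wz": 0,"dx": 0,"dy": 0,"dz": 0.4,"claw": 1},{"wx": 0,"wy": 0,"wz": 0,"dx": 0,"dy": 0,"dz": 1,"claw": 1},{"wx": 0,"wy": 0,"wz": 0.0158,"dx": 0,"dy": 0,"dz": 1,"claw": 1},{"wx": 0,"wy": 0,"wz": 0.0158,"dx": 0,"dy": 0,"dz": 1,"claw": 1},{"wx": 0,"wy": 0,"wz": 0,"dx": 0,"dy": 0,"dz": 0.5,"claw": 1}])

```text
clock: 14.15
eef_pos: [403.7, -291.0, 127.4]
orientation: [0.999, 0.047, 0.002, 0.001]
wrist_force: [1.5, -0.3, -0.5]
grip_width: 91.9
finger_force: 0.0
```

Emit:
move_arm(steps=[{"wx": 0,"wy": 0,"wz": 0,"dx": 0.2,"dy": 0.9,"dz": 0,"claw": 1},{"wx": 0,"wy": 0,"wz": 0,"dx": 0.5,"dy": 0.9,"dz": 0,"claw": 1},{"wx": 0,"wy": 0,"wz": 0,"dx": 0.5,"dy": 0.9,"dz": 0,"claw": 1},{"wx": 0,"wy": 0,"wz": 0,"dx": 0.5,"dy": 0.8,"dz": 0,"claw": 1},{"wx": 0,"wy": 0,"wz": 0,"dx": 0.3,"dy": 0,"dz": 0,"claw": 1}])

```text
clock: 14.57
eef_pos: [464.1, -179.6, 124.9]
orientation: [0.999, 0.048, 0.001, -0.001]
wrist_force: [0.2, 0.3, 0.6]
grip_width: 92.2
finger_force: 0.0
```

```bash
cat > m3.py <<'E'
from h import *
s,_=look('scene');im,d=look('top')
c=np.zeros((560,800,3),np.uint8); c[:,:560]=cv2.resize(im[190:270,290:370],(560,560),interpolation=cv2.INTER_CUBIC)
c[:240,560:]=cv2.resize(im[222:282,411:471],(240,240)); c[280:520,560:]=cv2.resize(s[230:290,155:215],(240,240))
cv2.imwrite('pics/c4.png',c)
H=heights('top',d); z=H[...,2]
def rect(n,box,lo,hi):
    u0,v0,u1,v1=box; w=np.zeros(z.shape,bool); w[v0:v1,u0:u1]=1
    k=w&(z>lo)&(z<hi)&(d>0); X=H[k]; r=cv2.minAreaRect(X[:,:2].astype(np.float32)); print(n,k.sum(),np.round(r[0],1),np.round(r[1],1),round(r[2],1),X.mean(0).round(1))
rect('fan',(411,222,471,282),14,50)
rect('module',(300,190,362,270),42,66); rect('both',(300,190,362,270),15,66)
print(get_obs()['eef_pos'],get_obs()['orientation'])
E
python3 m3.py
```

```text
fan 0 [0. 0.] [0. 0.] 0.0 [nan nan nan]
module 736 [461.7  16.4] [119.8  44.3] 5.9 [461.2  16.5  53.6]
both 972 [459.2  41.2] [149.6 112.1] 1.8 [459.7  17.5  47.3]
[ 464.10021671 -184.20560655  124.55086481] [9.98948481e-01 4.58336217e-02 1.09128169e-03 1.43458208e-04]m3.py:9: RuntimeWarning: Mean of empty slice.
  k=w&(z>lo)&(z<hi)&(d>0); X=H[k]; r=cv2.minAreaRect(X[:,:2].astype(np.float32)); print(n,k.sum(),np.round(r[0],1),np.round(r[1],1),round(r[2],1),X.mean(0).round(1))
  ret = um.true_divide(
```

View pics/c4.png

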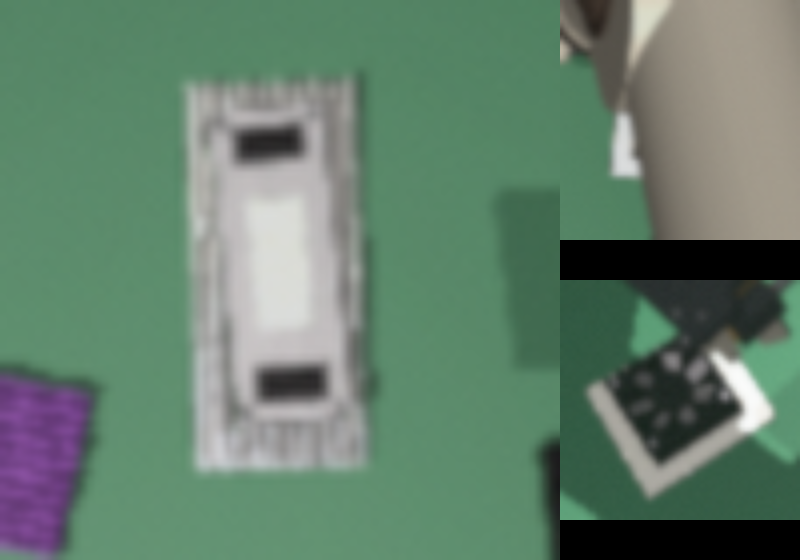

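The fan sits inside its board's border (crop (680,410)); module is at (461.6, 16.4), yaw 5.6°, tool yaw 5.2°.

Emit:
move_arm(steps=[{"wx": 0,"wy": 0,"wz": 0,"dx": 0,"dy": 1,"dz": 0,"claw": 1},{"wx": 0,"wy": 0,"wz": 0,"dx": 0,"dy": 1,"dz": 0,"claw": 1},{"wx": 0,"wy": 0,"wz": 0,"dx": 0,"dy": 1,"dz": 0,"claw": 1},{"wx": 0,"wy": 0,"wz": 0,"dx": 0,"dy": 1,"dz": 0,"claw": 1},{"wx": 0,"wy": 0,"wz": 0,"dx": 0,"dy": 1,"dz": 0,"claw": 1}], force=30)

```text
clock: 15.08
eef_pos: [461.4, -36.1, 123.7]
orientation: [0.999, 0.043, -0.0, 0.001]
wrist_force: [-0.5, -0.9, -0.7]
grip_width: 91.8
finger_force: 0.0
```

Emit:
move_arm(steps=[{"wx": 0,"wy": 0,"wz": 0,"dx": 0,"dy": 1,"dz": 0,"claw": 1},{"wx": 0,"wy": 0,"wz": 0,"dx": -0.08,"dy": 0.7,"dz": -0.5,"claw": 1},{"wx": 0,"wy": 0,"wz": 0,"dx": 0,"dy": 0,"dz": -0.5,"claw": 1},{"wx": 0,"wy": 0,"wz": 0,"dx": 0,"dy": 0,"dz": 0,"claw": 1},{"wx": 0,"wy": 0,"wz": 0,"dx": 0,"dy": 0,"dz": 0,"claw": 1}])

```text
clock: 15.5
eef_pos: [458.8, 14.1, 93.2]
orientation: [0.999, 0.043, -0.001, 0.0]
wrist_force: [-1.0, -0.5, 0.5]
grip_width: 91.9
finger_force: 0.0
```

Emit:
move_arm(steps=[{"wx": 0,"wy": 0,"wz": 0,"dx": 0.07,"dy": 0.05,"dz": -0.7,"claw": 1},{"wx": 0,"wy": 0,"wz": 0,"dx": 0,"dy": 0,"dz": -0.7,"claw": 1},{"wx": 0,"wy": 0,"wz": 0,"dx": 0,"dy": 0,"dz": -0.4,"claw": 1},{"wx": 0,"wy": 0,"wz": 0,"dx": 0,"dy": 0,"dz": -0.2,"claw": 1},{"wx": 0,"wy": 0,"wz": 0,"dx": 0,"dy": 0,"dz": 0,"claw": 0.5}])

```text
clock: 15.92
eef_pos: [461.2, 16.0, 32.9]
orientation: [0.999, 0.043, -0.001, 0.0]
wrist_force: [0.1, -0.1, 0.4]
grip_width: 88.5
finger_force: 0.0
```

Emit:
move_arm(steps=[{"wx": 0,"wy": 0,"wz": 0,"dx": 0,"dy": 0,"dz": 0,"claw": 0.3},{"wx": 0,"wy": 0,"wz": 0,"dx": 0,"dy": 0,"dz": 0,"claw": 0.2},{"wx": 0,"wy": 0,"wz": 0,"dx": 0,"dy": 0,"dz": 0,"claw": 0.1},{"wx": 0,"wy": 0,"wz": 0,"dx": 0,"dy": 0,"dz": 0,"claw": 0},{"wx": 0,"wy": 0,"wz": 0,"dx": 0,"dy": 0,"dz": 0,"claw": -0.1}])

```text
clock: 16.33
eef_pos: [462.3, 17.0, 34.1]
orientation: [0.999, 0.044, 0.001, 0.0]
wrist_force: [-0.6, 1.3, -0.6]
grip_width: 56.5
finger_force: 0.0
```

Emit:
move_arm(steps=[{"wx": 0,"wy": 0,"wz": 0,"dx": 0,"dy": 0,"dz": 0,"claw": -0.3},{"wx": 0,"wy": 0,"wz": 0,"dx": 0,"dy": 0,"dz": 0,"claw": -1},{"wx": 0,"wy": 0,"wz": 0,"dx": 0,"dy": 0,"dz": 0,"claw": -1},{"wx": 0,"wy": 0,"wz": 0,"dx": 0,"dy": 0,"dz": 0,"claw": -1},{"wx": 0,"wy": 0,"wz": 0,"dx": 0,"dy": 0,"dz": 0,"claw": -1}])

```text
clock: 16.75
eef_pos: [462.0, 16.9, 33.7]
orientation: [0.999, 0.044, 0.0, 0.0]
wrist_force: [-0.9, -0.7, 4.2]
grip_width: 44.1
finger_force: 30.0
```

Emit:
move_arm(steps=[{"wx": 0,"wy": 0,"wz": 0,"dx": 0,"dy": 0,"dz": 0.3,"claw": -1},{"wx": 0,"wy": 0,"wz": 0,"dx": 0,"dy": 0,"dz": 0.7,"claw": -1},{"wx": 0,"wy": 0,"wz": 0,"dx": 0,"dy": 0,"dz": 0.7,"claw": -1},{"wx": 0,"wy": 0,"wz": 0,"dx": 0.3,"dy": 0.4,"dz": 0.5,"claw": -1},{"wx": 0,"wy": 0,"wz": 0,"dx": 0.6,"dy": 0.8,"dz": 0,"claw": -1}])

```text
clock: 17.17
eef_pos: [488.8, 50.1, 101.9]
orientation: [0.999, 0.042, 0.0, 0.002]
wrist_force: [0.4, -1.3, -2.6]
grip_width: 44.0
finger_force: 30.0
```

Emit:
move_arm(steps=[{"wx": 0,"wy": 0,"wz": -0.0067,"dx": 0.6,"dy": 0.8,"dz": 0,"claw": -1},{"wx": 0,"wy": 0,"wz": -0.0067,"dx": 0.6,"dy": 0.8,"dz": 0,"claw": -1},{"wx": 0,"wy": 0,"wz": -0.0067,"dx": 0.6,"dy": 0.8,"dz": 0,"claw": -1},{"wx": 0,"wy": 0,"wz": -0.0067,"dx": 0.6,"dy": 0.8,"dz": 0,"claw": -1},{"wx": 0,"wy": 0,"wz": -0.0068,"dx": 0.6,"dy": 0.8,"dz": 0,"claw": -1}])

```text
clock: 17.58
eef_pos: [579.0, 174.3, 99.4]
orientation: [0.998, -0.062, -0.001, -0.0]
wrist_force: [0.4, -0.2, -2.2]
grip_width: 43.5
finger_force: 30.0
```

Emit:
move_arm(steps=[{"wx": 0,"wy": 0,"wz": 0,"dx": 0.6,"dy": 0.8,"dz": 0,"claw": -1},{"wx": 0,"wy": 0,"wz": 0,"dx": 0.6,"dy": 0.8,"dz": 0,"claw": -1},{"wx": 0,"wy": 0,"wz": 0,"dx": 0.45,"dy": 0.55,"dz": 0,"claw": -1},{"wx": 0,"wy": 0,"wz": 0,"dx": 0,"dy": 0,"dz": -0.4,"claw": -1},{"wx": 0,"wy": 0,"wz": 0,"dx": 0,"dy": 0,"dz": -0.5,"claw": -1}])

```text
clock: 18.0
eef_pos: [628.9, 239.9, 73.0]
orientation: [0.998, -0.061, 0.001, -0.001]
wrist_force: [0.1, -0.2, -2.0]
grip_width: 43.6
finger_force: 30.0
```

Emit:
move_arm(steps=[{"wx": 0,"wy": 0,"wz": 0,"dx": 0,"dy": 0,"dz": -0.5,"claw": -1},{"wx": 0,"wy": 0,"wz": 0,"dx": 0,"dy": 0,"dz": -0.5,"claw": -1},{"wx": 0,"wy": 0,"wz": 0,"dx": 0,"dy": 0,"dz": 0,"claw": -1},{"wx": 0,"wy": 0,"wz": 0,"dx": 0,"dy": 0,"dz": 0,"claw": -1},{"wx": 0,"wy": 0,"wz": 0,"dx": 0,"dy": 0,"dz": 0,"claw": -1}])

```text
clock: 18.42
eef_pos: [628.4, 237.0, 42.5]
orientation: [0.998, -0.062, -0.0, 0.0]
wrist_force: [-0.0, -0.4, -2.1]
grip_width: 43.7
finger_force: 30.0
```

```bash
python3 -c "
from h import *
print(get_obs()['eef_pos'],get_obs()['orientation'])
s,_=look('scene');im,d=look('top');c=np.hstack([cv2.resize(s[150:230,355:435],(400,400)),cv2.resize(im[130:210,210:290],(400,400))]);cv2.imwrite('pics/c5.png',c)
H=heights('top',d); w=np.zeros((400,640),bool); w[222:282,411:471]=1
X=H[w&(H[...,2]>14)&(H[...,2]<50)&(d>0)]; print(len(X),cv2.minAreaRect(X[:,:2].astype(np.float32)),X.mean(0))
"
```

```text
[628.36298118 237.02780302  42.54359578] [ 9.98086286e-01 -6.18365205e-02 -1.02280198e-04  2.27777470e-05]
401 ((400.85919189453125, -290.43145751953125), (65.15858459472656, 59.65536117553711), 85.50102996826172) [ 400.34815733 -289.17102878   21.73406199]
```

View pics/c5.png

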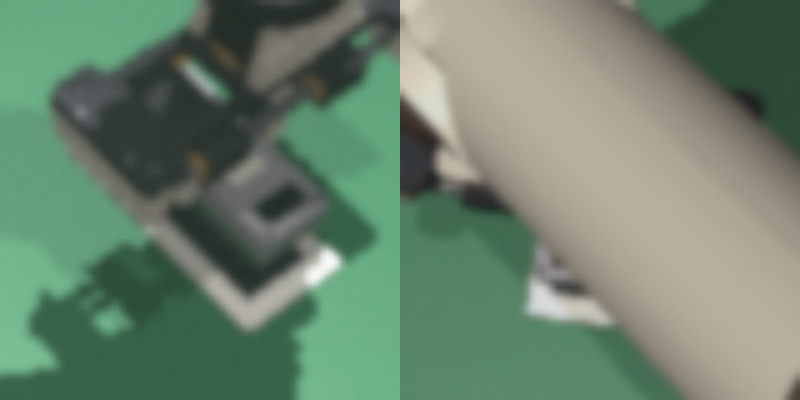

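The fan is confirmed within 1 mm of its board. The module hangs over its board with sides parallel (crop (270,220)). Lowering.

Emit:
move_arm(steps=[{"wx": 0,"wy": 0,"wz": 0,"dx": 0.02,"dy": 0,"dz": -0.4,"claw": -1},{"wx": 0,"wy": 0,"wz": 0,"dx": 0,"dy": 0,"dz": -0.4,"claw": -1},{"wx": 0,"wy": 0,"wz": 0,"dx": 0,"dy": 0,"dz": -0.2,"claw": -1},{"wx": 0,"wy": 0,"wz": 0,"dx": 0,"dy": 0,"dz": 0,"claw": -1},{"wx": 0,"wy": 0,"wz": 0,"dx": 0,"dy": 0,"dz": 0,"claw": -1}])

```text
clock: 18.93
eef_pos: [628.3, 237.4, 11.5]
orientation: [0.998, -0.061, -0.001, 0.0]
wrist_force: [-1.3, -0.2, -1.3]
grip_width: 43.5
finger_force: 30.0
```

Emit:
move_arm(steps=[{"wx": 0,"wy": 0,"wz": 0,"dx": 0,"dy": 0,"dz": -0.03,"claw": -1},{"wx": 0,"wy": 0,"wz": 0,"dx": 0,"dy": 0,"dz": -0.03,"claw": -1},{"wx": 0,"wy": 0,"wz": 0,"dx": 0,"dy": 0,"dz": 0,"claw": -1},{"wx": 0,"wy": 0,"wz": 0,"dx": 0,"dy": 0,"dz": 0,"claw": -1},{"wx": 0,"wy": 0,"wz": 0,"dx": 0,"dy": 0,"dz": 0,"claw": -1}])

```text
clock: 19.35
eef_pos: [629.1, 237.6, 10.9]
orientation: [0.998, -0.062, 0.0, -0.0]
wrist_force: [-0.7, -0.9, -2.2]
grip_width: 43.6
finger_force: 30.0
```

Emit:
move_arm(steps=[{"wx": 0,"wy": 0,"wz": 0,"dx": 0,"dy": 0,"dz": -0.03,"claw": -1},{"wx": 0,"wy": 0,"wz": 0,"dx": 0,"dy": 0,"dz": -0.03,"claw": -1},{"wx": 0,"wy": 0,"wz": 0,"dx": 0,"dy": 0,"dz": 0,"claw": -1},{"wx": 0,"wy": 0,"wz": 0,"dx": 0,"dy": 0,"dz": 0,"claw": -1},{"wx": 0,"wy": 0,"wz": 0,"dx": 0,"dy": 0,"dz": 0,"claw": -1}])

```text
clock: 19.77
eef_pos: [629.2, 237.7, 9.7]
orientation: [0.998, -0.062, 0.0, 0.0]
wrist_force: [-1.5, -1.0, 5.2]
grip_width: 44.1
finger_force: 30.0
```

Emit:
move_arm(steps=[{"wx": 0,"wy": 0,"wz": 0,"dx": 0,"dy": 0,"dz": 0,"claw": 0.3},{"wx": 0,"wy": 0,"wz": 0,"dx": 0,"dy": 0,"dz": 0,"claw": 0.7},{"wx": 0,"wy": 0,"wz": 0,"dx": 0,"dy": 0,"dz": 0,"claw": 1},{"wx": 0,"wy": 0,"wz": 0,"dx": 0,"dy": 0,"dz": 0,"claw": 1},{"wx": 0,"wy": 0,"wz": 0,"dx": 0,"dy": 0,"dz": 0,"claw": 1}])

```text
clock: 20.18
eef_pos: [628.9, 237.6, 8.7]
orientation: [0.998, -0.062, -0.0, -0.0]
wrist_force: [-0.2, 0.6, 0.2]
grip_width: 72.5
finger_force: 0.0
```

Emit:
move_arm(steps=[{"wx": 0,"wy": 0,"wz": 0,"dx": 0,"dy": 0,"dz": 0.4,"claw": 1},{"wx": 0,"wy": 0,"wz": 0,"dx": 0,"dy": 0,"dz": 1,"claw": 1},{"wx": 0,"wy": 0,"wz": 0.012,"dx": 0,"dy": 0,"dz": 1,"claw": 1},{"wx": 0,"wy": 0,"wz": 0.012,"dx": 0,"dy": 0,"dz": 0.6,"claw": 1},{"wx": 0,"wy": 0,"wz": 0,"dx": 0,"dy": 0,"dz": 0,"claw": 1}])

```text
clock: 20.6
eef_pos: [632.2, 239.5, 105.1]
orientation: [1.0, 0.016, 0.004, -0.002]
wrist_force: [0.7, 0.2, 0.3]
grip_width: 91.6
finger_force: 0.0
```

```bash
cat > m4.py <<'E'
from h import *
s,_=look('scene');im,d=look('top')
c=np.hstack([cv2.resize(im[190:270,290:370],(400,400),interpolation=cv2.INTER_CUBIC),cv2.resize(s[150:230,355:435],(400,400))])
cv2.imwrite('pics/c6.png',c)
hsv=cv2.cvtColor(im,cv2.COLOR_BGR2HSV)
m=np.zeros((400,640),np.uint8); m[192:268,300:362]=(hsv[192:268,300:362,1]<70)
cs,_=cv2.findContours(m,cv2.RETR_EXTERNAL,cv2.CHAIN_APPROX_NONE); q=max(cs,key=cv2.contourArea).reshape(-1,2)
print(cv2.minAreaRect(plane('top',q,28.)[:,:2].astype(np.float32)))
H=heights('top',d); z=H[...,2]; k=(m>0)&(z>15)&(z<40); X=H[k]; print(k.sum(),cv2.minAreaRect(X[:,:2].astype(np.float32)),X.mean(0))
print(get_obs()['eef_pos'],get_obs()['orientation'])
E
python3 m4.py
```

```text
((458.417724609375, 12.772018432617188), (203.89688110351562, 166.06478881835938), 0.5182866454124451)
7 ((530.1234130859375, -7.676259994506836), (10.971443176269531, 5.564805030822754), 0.3203342854976654) [530.66666824  -8.81530136  27.04748289]
[629.82072074 237.75617844 100.62442685] [ 9.99911639e-01  1.32313699e-02  1.23501170e-03 -3.46080434e-04]
```

View pics/c6.png

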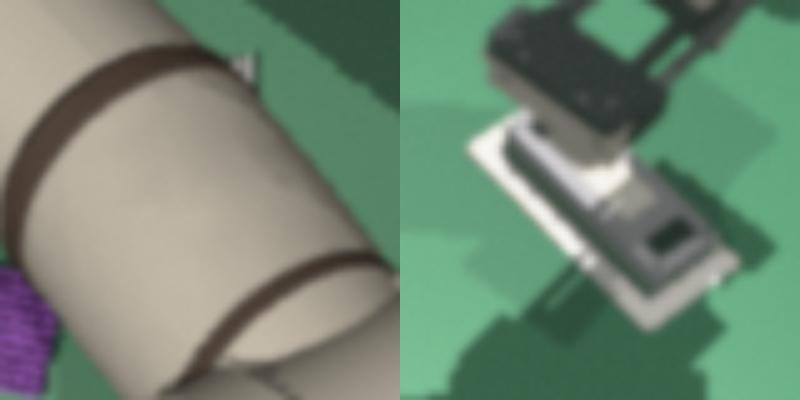

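The module lies on its board, inside the border (crop (620,220)); the arm hides the heatsink in the top view, so I swing past it to look.

Emit:
move_arm(steps=[{"wx": 0,"wy": 0,"wz": 0,"dx": -0.4,"dy": -1,"dz": 0,"claw": 1},{"wx": 0,"wy": 0,"wz": 0,"dx": -0.4,"dy": -1,"dz": 0,"claw": 1},{"wx": 0,"wy": 0,"wz": 0,"dx": -0.4,"dy": -1,"dz": 0,"claw": 1},{"wx": 0,"wy": 0,"wz": 0,"dx": -0.4,"dy": -1,"dz": 0,"claw": 1},{"wx": 0,"wy": 0,"wz": 0,"dx": -0.4,"dy": -1,"dz": 0,"claw": 1}])

```text
clock: 21.12
eef_pos: [567.1, 85.9, 97.6]
orientation: [1.0, 0.013, -0.001, 0.0]
wrist_force: [0.1, -0.7, 0.3]
grip_width: 91.4
finger_force: 0.0
```

Emit:
move_arm(steps=[{"wx": 0,"wy": 0,"wz": 0,"dx": -0.4,"dy": -1,"dz": 0,"claw": 1},{"wx": 0,"wy": 0,"wz": 0,"dx": -0.4,"dy": -1,"dz": 0,"claw": 1},{"wx": 0,"wy": 0,"wz": 0,"dx": -0.4,"dy": -1,"dz": 0,"claw": 1},{"wx": 0,"wy": 0,"wz": 0,"dx": -0.4,"dy": -1,"dz": 0,"claw": 1},{"wx": 0,"wy": 0,"wz": 0,"dx": -0.4,"dy": -1,"dz": 0,"claw": 1}])

```text
clock: 21.53
eef_pos: [507.0, -63.8, 97.9]
orientation: [1.0, 0.013, -0.001, -0.0]
wrist_force: [0.4, -0.9, -0.2]
grip_width: 91.8
finger_force: 0.0
```

Emit:
move_arm(steps=[{"wx": 0,"wy": 0,"wz": 0,"dx": -0.4,"dy": -1,"dz": 0,"claw": 1},{"wx": 0,"wy": 0,"wz": 0,"dx": -0.4,"dy": -1,"dz": 0,"claw": 1},{"wx": 0,"wy": 0,"wz": 0,"dx": -0.4,"dy": -1,"dz": 0,"claw": 1},{"wx": 0,"wy": 0,"wz": 0,"dx": 0,"dy": -0.6,"dz": 0,"claw": 1},{"wx": 0,"wy": 0,"wz": 0,"dx": 0,"dy": 0,"dz": 0,"claw": 1}])

```text
clock: 21.95
eef_pos: [470.5, -175.9, 97.8]
orientation: [1.0, 0.009, -0.001, 0.001]
wrist_force: [0.2, -0.1, -0.5]
grip_width: 92.1
finger_force: 0.0
```

```bash
cat >> m4.py <<'E'
w=np.zeros((400,640),bool); w[130:210,220:285]=1
k=w&(z>18)&(z<45)&(d>0); X=H[k]; print('module',k.sum(),cv2.minAreaRect(X[:,:2].astype(np.float32)))
E
python3 m4.py
```

```text
((460.6872863769531, 16.57654571533203), (155.0173797607422, 70.74185943603516), 0.5178407430648804)
515 ((459.7929992675781, 17.615083694458008), (149.59507751464844, 63.94957733154297), 2.004849910736084) [459.01920168  16.17993553  26.61044167]
[ 472.03510143 -170.90723443   98.15717537] [ 9.99924565e-01  1.22539600e-02 -7.01739055e-04 -4.60403379e-04]
module 712 ((628.8614501953125, 237.70323181152344), (45.0974235534668, 121.18622589111328), 82.91551208496094)
```

View pics/c6.png

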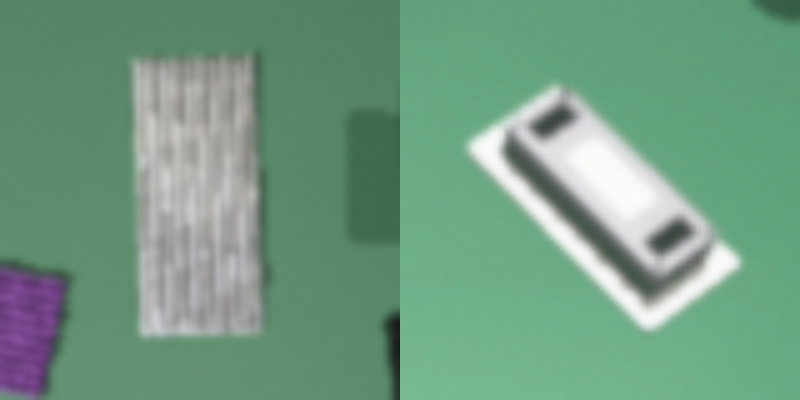

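The module is placed exactly. The heatsink is clear at (460, 17.3), yaw 1.7°.

Emit:
move_arm(steps=[{"wx": 0,"wy": 0,"wz": 0,"dx": -0.1,"dy": 1,"dz": 0,"claw": 1},{"wx": 0,"wy": 0,"wz": 0,"dx": -0.1,"dy": 1,"dz": 0,"claw": 1},{"wx": 0,"wy": 0,"wz": 0,"dx": -0.1,"dy": 1,"dz": 0,"claw": 1},{"wx": 0,"wy": 0,"wz": 0,"dx": -0.1,"dy": 1,"dz": 0,"claw": 1},{"wx": 0,"wy": 0,"wz": 0,"dx": 0,"dy": 1,"dz": 0,"claw": 1}], force=40)

```text
clock: 22.47
eef_pos: [459.5, -17.3, 98.5]
orientation: [1.0, 0.015, -0.001, -0.0]
wrist_force: [0.7, 0.1, -0.4]
grip_width: 91.9
finger_force: 0.0
```

Emit:
move_arm(steps=[{"wx": 0,"wy": 0,"wz": 0,"dx": 0,"dy": 0.9,"dz": 0,"claw": 1},{"wx": 0,"wy": 0,"wz": 0,"dx": 0,"dy": 0.3,"dz": -0.5,"claw": 1},{"wx": 0,"wy": 0,"wz": 0,"dx": 0,"dy": 0,"dz": -0.6,"claw": 1},{"wx": 0,"wy": 0,"wz": 0,"dx": 0,"dy": 0,"dz": -0.4,"claw": 1},{"wx": 0,"wy": 0,"wz": 0,"dx": 0,"dy": 0,"dz": 0,"claw": 1}])

```text
clock: 22.88
eef_pos: [458.5, 16.8, 51.7]
orientation: [1.0, 0.015, -0.002, -0.0]
wrist_force: [-0.3, 1.1, -0.2]
grip_width: 91.4
finger_force: 0.0
```

Emit:
move_arm(steps=[{"wx": 0,"wy": 0,"wz": 0,"dx": 0,"dy": 0,"dz": 0,"claw": 1},{"wx": 0,"wy": 0,"wz": 0,"dx": 0,"dy": 0,"dz": 0,"claw": 1},{"wx": 0,"wy": 0,"wz": 0,"dx": 0,"dy": 0,"dz": 0,"claw": 1},{"wx": 0,"wy": 0,"wz": 0,"dx": 0,"dy": 0,"dz": 0,"claw": 1},{"wx": 0,"wy": 0,"wz": 0,"dx": 0,"dy": 0,"dz": 0,"claw": 1}])

```text
clock: 23.3
eef_pos: [461.5, 15.2, 54.5]
orientation: [1.0, 0.013, 0.001, 0.0]
wrist_force: [0.6, -0.7, -1.5]
grip_width: 91.7
finger_force: 0.0
```

Emit:
move_arm(steps=[{"wx": 0,"wy": 0,"wz": 0.001,"dx": -0.04,"dy": 0.07,"dz": -0.6,"claw": 1},{"wx": 0,"wy": 0,"wz": 0,"dx": 0,"dy": 0,"dz": -0.6,"claw": 1},{"wx": 0,"wy": 0,"wz": 0,"dx": 0,"dy": 0,"dz": -0.3,"claw": 1},{"wx": 0,"wy": 0,"wz": 0,"dx": 0,"dy": 0,"dz": -0.1,"claw": 1},{"wx": 0,"wy": 0,"wz": 0,"dx": 0,"dy": 0,"dz": -0.03,"claw": 1}])

```text
clock: 23.72
eef_pos: [459.4, 17.6, 4.7]
orientation: [1.0, 0.017, -0.001, -0.0]
wrist_force: [0.0, 0.6, 1.1]
grip_width: 91.5
finger_force: 0.0
```

Emit:
move_arm(steps=[{"wx": 0,"wy": 0,"wz": 0,"dx": 0,"dy": 0,"dz": 0,"claw": 0.7},{"wx": 0,"wy": 0,"wz": 0,"dx": 0,"dy": 0,"dz": 0,"claw": 0.6},{"wx": 0,"wy": 0,"wz": 0,"dx": 0,"dy": 0,"dz": 0,"claw": 0.5},{"wx": 0,"wy": 0,"wz": 0,"dx": 0,"dy": 0,"dz": 0,"claw": 0.4},{"wx": 0,"wy": 0,"wz": 0,"dx": 0,"dy": 0,"dz": 0,"claw": 0.3}])

```text
clock: 24.13
eef_pos: [460.2, 17.5, 5.5]
orientation: [1.0, 0.017, 0.0, 0.0]
wrist_force: [-1.2, -0.2, 3.1]
grip_width: 63.8
finger_force: 40.0
```

Emit:
move_arm(steps=[{"wx": 0,"wy": 0,"wz": 0,"dx": 0,"dy": 0,"dz": 0,"claw": 0.2},{"wx": 0,"wy": 0,"wz": 0,"dx": 0,"dy": 0,"dz": 0,"claw": -1},{"wx": 0,"wy": 0,"wz": 0,"dx": 0,"dy": 0,"dz": 0,"claw": -1},{"wx": 0,"wy": 0,"wz": 0,"dx": 0,"dy": 0,"dz": 0,"claw": -1},{"wx": 0,"wy": 0,"wz": 0,"dx": 0,"dy": 0,"dz": 0,"claw": -1}])

```text
clock: 24.55
eef_pos: [460.2, 17.5, 5.5]
orientation: [1.0, 0.017, 0.0, 0.0]
wrist_force: [-1.2, -0.8, 6.1]
grip_width: 63.6
finger_force: 40.0
```

Emit:
move_arm(steps=[{"wx": 0,"wy": 0,"wz": 0,"dx": 0,"dy": 0,"dz": 0.3,"claw": -1},{"wx": 0,"wy": 0,"wz": 0,"dx": 0,"dy": 0,"dz": 0.6,"claw": -1},{"wx": 0,"wy": 0,"wz": 0,"dx": 0,"dy": 0,"dz": 0.8,"claw": -1},{"wx": 0,"wy": 0,"wz": 0,"dx": 0,"dy": 0.3,"dz": 0.8,"claw": -1},{"wx": 0,"wy": 0,"wz": 0,"dx": -0.2,"dy": 0.7,"dz": 0.2,"claw": -1}])

```text
clock: 24.97
eef_pos: [456.4, 45.7, 88.9]
orientation: [1.0, 0.015, 0.002, 0.001]
wrist_force: [1.7, 0.8, -1.7]
grip_width: 63.6
finger_force: 40.0
```

Emit:
move_arm(steps=[{"wx": 0,"wy": 0,"wz": 0.0028,"dx": -0.2,"dy": 0.8,"dz": 0,"claw": -1},{"wx": 0,"wy": 0,"wz": 0.0028,"dx": -0.2,"dy": 0.8,"dz": 0,"claw": -1},{"wx": 0,"wy": 0,"wz": 0.0028,"dx": -0.2,"dy": 0.8,"dz": 0,"claw": -1},{"wx": 0,"wy": 0,"wz": 0.0028,"dx": -0.2,"dy": 0.8,"dz": 0,"claw": -1},{"wx": 0,"wy": 0,"wz": 0.0027,"dx": -0.2,"dy": 0.8,"dz": 0,"claw": -1}])

```text
clock: 25.38
eef_pos: [422.8, 168.4, 86.2]
orientation: [0.998, 0.061, -0.0, 0.0]
wrist_force: [-0.2, 0.3, -2.3]
grip_width: 63.6
finger_force: 40.0
```

Emit:
move_arm(steps=[{"wx": 0,"wy": 0,"wz": 0,"dx": -0.2,"dy": 0.8,"dz": 0,"claw": -1},{"wx": 0,"wy": 0,"wz": 0,"dx": -0.2,"dy": 0.8,"dz": 0,"claw": -1},{"wx": 0,"wy": 0,"wz": 0,"dx": -0.2,"dy": 0.8,"dz": 0,"claw": -1},{"wx": 0,"wy": 0,"wz": 0,"dx": -0.2,"dy": 0.8,"dz": 0,"claw": -1},{"wx": 0,"wy": 0,"wz": 0,"dx": -0.2,"dy": 0.8,"dz": 0,"claw": -1}])

```text
clock: 25.8
eef_pos: [392.7, 288.4, 86.0]
orientation: [0.998, 0.061, -0.001, 0.0]
wrist_force: [0.5, 0.6, -3.0]
grip_width: 63.8
finger_force: 40.0
```

Emit:
move_arm(steps=[{"wx": 0,"wy": 0,"wz": 0,"dx": -0.15,"dy": 0.8,"dz": 0,"claw": -1},{"wx": 0,"wy": 0,"wz": 0,"dx": 0,"dy": 0.6,"dz": 0,"claw": -1},{"wx": 0,"wy": 0,"wz": 0,"dx": 0,"dy": 0.3,"dz": -0.5,"claw": -1},{"wx": 0,"wy": 0,"wz": 0,"dx": 0,"dy": 0,"dz": -0.8,"claw": -1},{"wx": 0,"wy": 0,"wz": 0,"dx": 0,"dy": 0,"dz": -0.2,"claw": -1}])

```text
clock: 26.22
eef_pos: [387.1, 338.0, 38.9]
orientation: [0.998, 0.062, -0.002, 0.001]
wrist_force: [0.2, -1.1, -4.1]
grip_width: 64.0
finger_force: 40.0
```

```bash
python3 -c "
from h import *
print(get_obs()['eef_pos'],get_obs()['orientation'])
s,_=look('scene');im,d=look('top');c=np.hstack([cv2.resize(s[85:165,315:395],(400,400)),cv2.resize(im[214:294,170:250],(400,400))]);cv2.imwrite('pics/c7.png',c)
"
```

```text
[387.13146591 338.02911784  38.8647462 ] [ 0.99809965  0.06158724 -0.0016556   0.00116302]
```

View pics/c7.png

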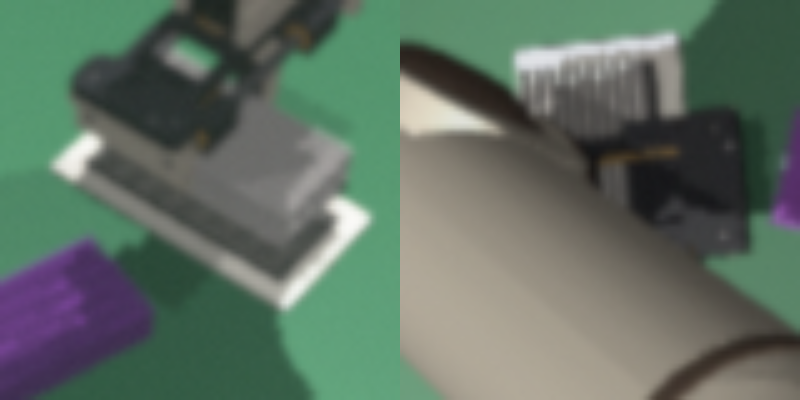

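The heatsink hangs over its board (crop (250,180)), parallel to the outline. Lowering.

Emit:
move_arm(steps=[{"wx": 0,"wy": 0,"wz": 0,"dx": 0.02,"dy": 0,"dz": -0.4,"claw": -1},{"wx": 0,"wy": 0,"wz": 0,"dx": 0,"dy": 0,"dz": -0.3,"claw": -1},{"wx": 0,"wy": 0,"wz": 0,"dx": 0,"dy": 0,"dz": -0.2,"claw": -1},{"wx": 0,"wy": 0,"wz": 0,"dx": 0,"dy": 0,"dz": 0,"claw": -1},{"wx": 0,"wy": 0,"wz": 0,"dx": 0,"dy": 0,"dz": 0,"claw": -1}])

```text
clock: 26.73
eef_pos: [389.8, 338.3, 14.1]
orientation: [0.998, 0.06, -0.0, 0.0]
wrist_force: [0.4, 0.1, -1.8]
grip_width: 63.6
finger_force: 40.0
```

Emit:
move_arm(steps=[{"wx": 0,"wy": 0,"wz": 0,"dx": 0,"dy": 0,"dz": -0.05,"claw": -1},{"wx": 0,"wy": 0,"wz": 0,"dx": 0,"dy": 0,"dz": -0.04,"claw": -1},{"wx": 0,"wy": 0,"wz": 0,"dx": 0,"dy": 0,"dz": -0.03,"claw": -1},{"wx": 0,"wy": 0,"wz": 0,"dx": 0,"dy": 0,"dz": 0,"claw": -1},{"wx": 0,"wy": 0,"wz": 0,"dx": 0,"dy": 0,"dz": 0,"claw": -1}])

```text
clock: 27.15
eef_pos: [389.9, 338.7, 10.5]
orientation: [0.998, 0.061, 0.0, -0.0]
wrist_force: [-0.1, 0.3, -2.6]
grip_width: 63.7
finger_force: 40.0
```

Emit:
move_arm(steps=[{"wx": 0,"wy": 0,"wz": 0,"dx": 0,"dy": 0,"dz": -0.02,"claw": -1},{"wx": 0,"wy": 0,"wz": 0,"dx": 0,"dy": 0,"dz": -0.01,"claw": -1},{"wx": 0,"wy": 0,"wz": 0,"dx": 0,"dy": 0,"dz": 0,"claw": -1},{"wx": 0,"wy": 0,"wz": 0,"dx": 0,"dy": 0,"dz": 0,"claw": -1},{"wx": 0,"wy": 0,"wz": 0,"dx": 0,"dy": 0,"dz": 0,"claw": -1}])

```text
clock: 27.57
eef_pos: [389.9, 338.7, 9.6]
orientation: [0.998, 0.061, 0.0, -0.0]
wrist_force: [-0.3, 0.3, -2.7]
grip_width: 63.6
finger_force: 40.0
```

Emit:
move_arm(steps=[{"wx": 0,"wy": 0,"wz": 0,"dx": 0,"dy": 0,"dz": -0.02,"claw": -1},{"wx": 0,"wy": 0,"wz": 0,"dx": 0,"dy": 0,"dz": -0.02,"claw": -1},{"wx": 0,"wy": 0,"wz": 0,"dx": 0,"dy": 0,"dz": 0,"claw": -1},{"wx": 0,"wy": 0,"wz": 0,"dx": 0,"dy": 0,"dz": 0,"claw": -1},{"wx": 0,"wy": 0,"wz": 0,"dx": 0,"dy": 0,"dz": 0,"claw": -1}])

```text
clock: 27.98
eef_pos: [389.9, 338.7, 9.5]
orientation: [0.998, 0.061, 0.0, 0.0]
wrist_force: [-3.7, -2.8, 11.7]
grip_width: 63.7
finger_force: 40.0
```

Contact. Release, rise, and move aside for the final check.

Emit:
move_arm(steps=[{"wx": 0,"wy": 0,"wz": 0,"dx": 0,"dy": 0,"dz": 0,"claw": 0.6},{"wx": 0,"wy": 0,"wz": 0,"dx": 0,"dy": 0,"dz": 0,"claw": 0.8},{"wx": 0,"wy": 0,"wz": 0,"dx": 0,"dy": 0,"dz": 0,"claw": 1},{"wx": 0,"wy": 0,"wz": 0,"dx": 0,"dy": 0,"dz": 0,"claw": 1},{"wx": 0,"wy": 0,"wz": 0,"dx": 0,"dy": 0,"dz": 0,"claw": 1}])

```text
clock: 28.4
eef_pos: [389.9, 338.7, 8.3]
orientation: [0.998, 0.061, 0.0, -0.0]
wrist_force: [0.3, -0.1, 0.5]
grip_width: 90.1
finger_force: 0.0
```

Emit:
move_arm(steps=[{"wx": 0,"wy": 0,"wz": 0,"dx": 0,"dy": 0,"dz": 0.4,"claw": 1},{"wx": 0,"wy": 0,"wz": 0,"dx": 0,"dy": 0,"dz": 1,"claw": 1},{"wx": 0,"wy": 0,"wz": 0,"dx": 0,"dy": 0,"dz": 1,"claw": 1},{"wx": 0,"wy": 0,"wz": 0,"dx": 0.3,"dy": 0,"dz": 1,"claw": 1},{"wx": 0,"wy": 0,"wz": 0,"dx": 0.3,"dy": -0.9,"dz": 0,"claw": 1}])

```text
clock: 28.82
eef_pos: [410.2, 320.4, 117.4]
orientation: [0.998, 0.064, 0.005, -0.005]
wrist_force: [1.4, 2.1, 0.2]
grip_width: 92.0
finger_force: 0.0
```

Emit:
move_arm(steps=[{"wx": 0,"wy": 0,"wz": 0,"dx": 0.3,"dy": -1,"dz": 0,"claw": 1},{"wx": 0,"wy": 0,"wz": 0,"dx": 0.3,"dy": -1,"dz": 0,"claw": 1},{"wx": 0,"wy": 0,"wz": 0,"dx": 0.3,"dy": -1,"dz": 0,"claw": 1},{"wx": 0,"wy": 0,"wz": 0,"dx": 0.3,"dy": -1,"dz": 0,"claw": 1},{"wx": 0,"wy": 0,"wz": 0,"dx": 0.3,"dy": -1,"dz": 0,"claw": 1}])

```text
clock: 29.23
eef_pos: [453.2, 160.3, 111.3]
orientation: [0.998, 0.061, 0.0, -0.0]
wrist_force: [0.3, -0.6, -0.5]
grip_width: 91.5
finger_force: 0.0
```

Emit:
move_arm(steps=[{"wx": 0,"wy": 0,"wz": 0,"dx": 0,"dy": -1,"dz": 0,"claw": 1},{"wx": 0,"wy": 0,"wz": 0,"dx": 0,"dy": -1,"dz": 0,"claw": 1},{"wx": 0,"wy": 0,"wz": 0,"dx": 0,"dy": -1,"dz": 0,"claw": 1},{"wx": 0,"wy": 0,"wz": 0,"dx": 0,"dy": -1,"dz": 0,"claw": 1},{"wx": 0,"wy": 0,"wz": 0,"dx": 0,"dy": 0,"dz": 0,"claw": 1}])

```text
clock: 29.65
eef_pos: [452.5, 35.0, 110.7]
orientation: [0.998, 0.057, -0.0, 0.002]
wrist_force: [-0.1, 0.4, -0.0]
grip_width: 91.5
finger_force: 0.0
```

```bash
python3 -c "
from h import *
s,_=look('scene');im,d=look('top');cv2.imwrite('pics/end.png',im)
H=heights('top',d);z=H[...,2]
for n,(u0,v0,u1,v1) in dict(choke=(385,152,425,192),fan=(411,222,471,282),module=(220,130,285,210),heatsink=(180,214,243,294)).items():
    w=np.zeros(z.shape,bool); w[v0:v1,u0:u1]=1; k=w&(z>15)&(z<50)&(d>0); X=H[k]; print(n,k.sum(),cv2.minAreaRect(X[:,:2].astype(np.float32)) if len(X) else 0)
print(get_obs()['eef_pos'])
"
```

```text
choke 178 ((624.7359619140625, -195.07318115234375), (38.0670280456543, 38.560150146484375), 84.77449035644531)
fan 385 ((400.91510009765625, -290.6024169921875), (65.77857971191406, 59.898719787597656), 85.59186553955078)
module 721 ((629.4981689453125, 237.69223022460938), (45.14689636230469, 121.27912139892578), 83.43803405761719)
heatsink 1179 ((390.196044921875, 339.1600341796875), (149.7575225830078, 66.1972427368164), 6.937565326690674)
[453.09113426  40.41706181 110.99487452]
```

View pics/end.png

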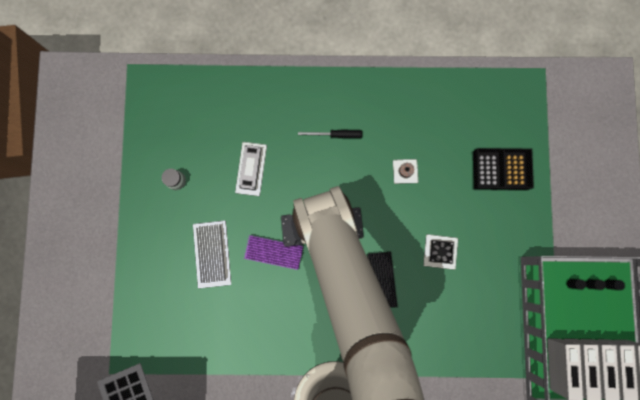

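All four parts lie on their own boards (choke (405,171), fan (441,252), module (251,169), heatsink (212,254)), each within about 2 mm. The jar and screwdriver have not moved, and the arm is clear.

```bash
python3 -c "
from station import *
print(finish_job())"
```

```text
the job is handed in; nothing more can be done
None
```

The job is handed in: choke, fan, module and heatsink were set down in that order, each measured within about 2 mm of its board's centre and lined up, with the jar and screwdriver untouched.

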